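Load the tape roll into the dispenser on its spindle

TASK

Take the spindle by its handle off its wooden rest, thread it through the core of the kraft tape roll lying in the plywood cradle, and press its collar home, roll against the cradle's stop: a firm push of about 8 N held for a second, never above 15 N. Then lift the roll out on the spindle, without the gripper touching the roll, and lower it gently into the dispenser so that the spindle lies level in the bottom of both notches, collar, roll and all between the two uprights and the handle outside, and let go. Leave the stone seal, the ink stick, the cup and the ink bottle where they are.

Things in the scene. Friction and masses are not known exactly. Their poses are not given: they have to be found in the camera images.
- spindle_grip (a point): Middle of the spindle's handle: black, square 22 x 22 mm, 45 mm long along x, flats upright and level at the start. The spindle is one straight loose piece (70 to 110 g) lying level, 48 mm up, in the two notches of the wooden rest; x runs along it from handle to tip. Behind the collar: neck 18 mm in diameter, 20 mm long, then the handle.
- spindle_collar (a point): Centre of the front face (towards the tip) of the spindle's collar, a black disc 36 mm in diameter, 6 mm thick; 48.5 mm along +x from the handle's middle, axes as there. From this face the aluminium shaft, 18 mm in diameter, runs 86 mm along +x, then tapers over 12 mm to 8 mm in diameter.
- spindle_tip (a point): End of the spindle's tapered tip, on its axis, 98 mm in front of the collar's front face; axes as the spindle's.
- roll_center (a point): Centre of the kraft tape roll: brown, 76 mm in diameter, 45 mm long, 105 to 195 g, bore 22 mm right through along x. It lies loose on its curved side in the plywood cradle, axis level and 50 mm up, x pointing away from the cradle's open front; it may turn about x. Pushed, it slides 5 to 41 mm to the cradle's stop. A push above 15 N crushes it.
- cradle: Plywood V cradle under the roll, 112 x 80 mm; fixed. Origin on the table under the trough's front end, x along the trough, its mid-line under the roll's axis. The spindle enters at the open front (-x) towards +x. Across the back stands a clamped wooden stop, two posts 78 mm high with a 36 mm gap, open at the top, where the shaft passes and lifts out; the stop's place along x is not measured.
- rest: Dark wooden rest for the spindle, fixed, 110 x 60 mm, 77 mm high; origin on the table below the collar's front face, x as the spindle's. Two uprights 8 mm thick at x = -16 and +66 mm hold neck and shaft in 22 mm slots open at the top; the handle overhangs free at the -x end.
- dispenser: Grey steel tape dispenser, fixed, 112 x 110 mm, 109 mm high, cutter bar 47 mm high at its +y side; origin on the table, x along the spindle's place. Two uprights 8 mm thick, centred at x = -16 and +66 mm, each with a notch 22 mm wide, open at the top, mouth flared to about 40 mm, flat bottom 71 mm up.
- seat (a point): Where the centre of the collar's front face belongs when the spindle is seated: 80 mm above the dispenser's origin, axes as the dispenser's. The seated spindle points along +x: neck in the upright at -16 mm, shaft in the one at +66 mm, handle outside at -x. About 6 mm of play either way along x.
- seal_mid (a point): Bystander, loose: upright pale stone seal block, 26 x 26 x 55 (mm); the point is half-way up its middle.
- inkstick_mid (a point): Bystander, loose: black ink stick lying flat, 70 x 22 x 12 (mm); the point is half-way up its middle.
- watercup_mid (a point): Bystander, loose: white porcelain cup, 72 across, 85 high (mm); the point is half-way up its middle.
- ink_mid (a point): Bystander, loose: black ink bottle, 56 across, 110 high (mm); the point is half-way up its middle.
Mind the look-alikes: they are no part of the job. What is shaped like the part that bears roll_center but pink is not meant.

How it is judged:
On the way, in this order (a step that is already met when the one before it is completed fails the run):
1. the shaft is right through the roll in the cradle and the collar's front face is pressed against the roll's end with more than 5 N and the roll against the cradle likewise, kept up for 0.5 s (distance between spindle_collar and roll_center below 0.0265 m and contact force between spindle and roll above 5 N and contact force between roll and cradle above 5 N), for 0.5 s.
2. the roll is lifted clear of the cradle on the spindle (height (world z) of roll_center above 0.095 m and distance between spindle_collar and roll_center below 0.045 m and contact force between roll and cradle below 0.05 N), for 0.2 s.
At the end, for the whole second after the job is handed in: Spindle at rest in both dispenser notches, tip towards +x: collar face within 9 mm along, 4 mm across and 4 mm in height of the seat, axis within 0.06 rad; roll at rest on its shaft, its centre 12 to 46 mm beyond the seat along +x and within 46 mm of the collar face (x of spindle_collar in the frame of seat between -0.009 and 0.009 m and y of spindle_collar in the frame of seat between -0.004 and 0.004 m and z of spindle_collar in the frame of seat between -0.004 and 0.004 m and x of spindle_tip in the frame of seat above 0.085 m and angle between the x axis of spindle_collar and the x axis of seat, either way round below 0.06 rad and x of roll_center in the frame of seat between 0.012 and 0.046 m and distance between spindle_collar and roll_center below 0.046 m and linear speed of spindle below 0.02 m/s and linear speed of roll below 0.03 m/s); the robot touches nothing.
It fails at once if the spindle pushes the roll with more than 15 N (crushed) (contact force between spindle and roll above 15 N).
It fails at once if the spindle is set down on or pushed against the dispenser with more than 20 N (contact force between spindle and dispenser above 20 N).
It fails at once if the gripper touches the roll (contact force between the fingers and roll above 0.5 N).
It fails at once if the seal, the ink stick, the cup or the ink bottle is moved more than 30 mm (distance of any of seal_mid, inkstick_mid, watercup_mid, ink_mid from where it was at the start of the episode above 0.03 m).
It also fails if it takes over 72 s, if anything falls off the work surface, if the arm or the gripper's body presses on something with over 40 N, if the wrist force passes 120 N, or if a joint passes its speed limit or range.

ROBOT

A 7-joint arm with a two-finger parallel gripper is mounted at the origin on the work surface. World frame = base frame: x ahead of the robot, y to its left, z up, the work surface at z = 0. Lengths are in m, angles in rad, forces in N, time in s.
With the tool pointing down it reaches from about 0.4 to 0.85 m from the base axis. Payload 4.5 kg.
Tool frame: the origin (TCP) lies midway between the tips of the shut fingers; the grasp point (between the pads) lies 19 mm behind it; x points along the fingers, y is the direction in which the jaws open and shut, and the axes are right-handed (so a half turn about x gives the same grasp; the last joint's range is limited). The gripper opens to 88 mm and grips with 3 to 60 N. Pads are 18 mm wide; open, the fingers measure 123 mm over their backs; the gripper's body (75 mm by 187 mm) begins 45 mm behind the grasp point.
Start: joints at [-1.276, 0.689, -0.195, 1.565, 0.157, 0.902, -0.215], TCP at [0.161, 0.604, 0.239] pointing down, gripper open.
Joint ranges: [-3.01, 3.01], [-0.46, 2.08], [-1.47, 1.51], [0.13, 2.56], [-1, 4.14], [0.04, 2.09], [-2.66, 2.66]. Speed limits (rad/s): [2.57, 2.57, 3.14, 3.14, 3.14, 3.14, 3.14].

INTERFACE

Orientations are given as a unit quaternion [x, y, z, w].
In Python, from plant import r gives the robot as it stands.
- The arm moves only by the tool arm_command, never from a script. Its argument "plan" is a list of rows, each a list of 5 numbers: the finger opening in m, from 0 to 0.0881, then the shift along the tool's x, y, z in m, then the turn about the tool's x in rad. In form: [[grip, dx, dy, dz, roll], ...]. A call has 1 to 12 rows; each row shifts and turns the commanded pose from where the row before left it, along the tool's axes as they then stand; what a row does not reach is not made up. A row lasts 1/8 s, in which the tool goes at most 62.5 mm and 10.7 degrees, less where a joint would pass 70% of its speed; a pose out of reach is approached as far as the arm can. A call is refused whole if a number of a shift passes 0.0625 or a number of a turn 0.188, either way. A call with a gripper value outside its range is refused whole. The fingers move at their own pace and stop on an object; "force" is the grip in N (left out, the last holds). Time passes only in rows, so rows that do not move let the fingers close. It gives the time, the measured TCP pose, the force and the opening at its end, in the units of the state.
- r.get_state(): the state, without advancing time (a new reading comes with each control period).
- r.snapshot(name): name is "side" or "top" or "wrist"; returns (picture, depth): 400x640x3 uint8, red, green, blue; 400x640 float32, m along the optical axis (not along the pixel's ray), 0 where there is no reading.
- r.calibration(name): a dict with "fx", "fy", "cx", "cy" (pixels), "k1" (the pictures are not rectified: a ray, as slopes to the right and down, at radius r is drawn at 1 + k1 r^2 times it, then the intrinsics apply), "eye" and "orientation" of the camera in the world; the wrist camera has in their place "mount" (4x4, takes a point from camera to tool coordinates, whose origin is the TCP and whose axes are the tool frame's). Camera axes: x right, y down, z forward; pixel columns grow to the right and rows downward; lengths in m; the calibration is good to about 2 mm. A picture is of the moment at which its call begins: read the wrist's pose just before it. calibration takes no time and is no camera call.
- r.finish_job(): hands the job in, once; it reports no verdict.
The state is a dict: "clock": time; "q": joint angles; "qd": joint speeds; "joint_torque": joint torques, N m; "tool_pos": TCP position; "eef_rot": TCP orientation; "contact_force": force on the tool from outside, world axes, zero at the start; "moment": the same for the moment, N m; "opening": opening from 0.0 (shut) to 1.0 (fully open).
Only numpy, scipy, OpenCV 4.12 (cv2) and the standard library are available. Lean on these libraries where they do the work, as an engineer would, in place of code of your own. Each camera call takes 0.05 s, during which the arm holds its last target.

## Working session

There is one attempt and no reset: what is moved stays moved. The work goes in short steps, Python scripts to look and compute and a tool call to move; the robot and the scene stay as the last step left them, time stands still between calls to the robot, and variables do not carry over. Pictures are saved under pics/ and viewed, and the job is handed in when it is done.

Besides the shell and the picture viewer there is one more tool, called after "Emit:" as name(argument=value, ...) on one line, values as JSON. arm_command: Moves the arm, as the interface text tells. Its arguments: {"type":"object","properties":{"plan":{"type":"array","items":{"type":"array","items":{"type":"number"}}},"force":{"type":"number"}},"required":["plan"]}

```bash
mkdir -p pics; ls; cat > h.py <<'E'
import numpy as np, cv2
from scipy.spatial.transform import Rotation as R
from plant import r
def snap(name,fn):
    s=r.get_state(); im,d=r.snapshot(name)
    cv2.imwrite(f'pics/{fn}.png',im[:,:,::-1]); np.savez(f'pics/{fn}.npz',im=im,d=d,pos=s['tool_pos'],rot=s['eef_rot'],name=name)
    return s,im,d
def cam(name,pos=None,rot=None):
    c=r.calibration(name)
    if 'mount' in c:
        M=np.array(c['mount']); T=np.eye(4); T[:3,:3]=R.from_quat(rot).as_matrix(); T[:3,3]=pos
        W=T@M; return c,W[:3,:3],W[:3,3]
    o=np.array(c['orientation'])
    Rm=R.from_quat(o).as_matrix() if o.shape==(4,) else o
    return c,Rm,np.array(c['eye'])
def rays(c,uv):
    K=np.array([[c['fx'],0,c['cx']],[0,c['fy'],c['cy']],[0,0,1.]])
    p=cv2.undistortPoints(np.array(uv,float).reshape(-1,1,2),K,np.array([c['k1'],0,0,0.]))[:,0]
    return np.c_[p,np.ones(len(p))]
class V:
    def __init__(s,fn):
        z=np.load(f'pics/{fn}.npz'); s.im=z['im'];s.d=z['d'];s.c,s.R,s.o=cam(str(z['name']),z['pos'],z['rot'])
    def plane(s,uv,z):
        d=rays(s.c,uv)@s.R.T; return s.o+d*((z-s.o[2])/d[:,2])[:,None]
    def pts(s,uv):
        uv=np.array(uv).reshape(-1,2); p=rays(s.c,uv); z=s.d[uv[:,1].astype(int),uv[:,0].astype(int)]
        return s.o+(p*z[:,None])@s.R.T
    def cloud(s):
        v,u=np.mgrid[0:400,0:640]; return s.pts(np.c_[u.ravel(),v.ravel()]).reshape(400,640,3)
    def proj(s,P):
        p=(np.atleast_2d(P)-s.o)@s.R; x=p[:,:2]/p[:,2:]; k=1+s.c['k1']*(x**2).sum(1)
        return x*k[:,None]*[s.c['fx'],s.c['fy']]+[s.c['cx'],s.c['cy']]
E
python3 - <<'E'
from h import *
for n in ['side','top','wrist']:
    print(n,r.calibration(n)); s,im,d=snap(n,n+'0')
print(s)
E
```

```text
pics
side {'fx': 372.5806000533993, 'fy': 372.5806000533993, 'cx': 321.3577299179243, 'cy': 200.0467262701018, 'k1': -0.07449854646706237, 'eye': array([ 0.38954185, -0.81782066,  0.78233104]), 'orientation': array([ 0.90099984, -0.10401443,  0.0443749 , -0.41882116])}
top {'fx': 376.65571570579004, 'fy': 376.65571570579004, 'cx': 315.74912642692533, 'cy': 197.3078723734262, 'k1': -0.07806951274669469, 'eye': array([0.41759278, 0.00761483, 1.12948609]), 'orientation': array([ 0.70791179, -0.70246139,  0.05586066, -0.04783812])}
wrist {'fx': 299.6561420892108, 'fy': 299.6561420892108, 'cx': 319.32087508109987, 'cy': 201.12639035017506, 'k1': -0.011338395366220045, 'mount': array([[ 2.74243459e-04, -3.25523598e-01,  9.45533877e-01,
        -1.47932433e-01],
       [ 9.99999628e-01, -6.83816778e-04, -5.25461718e-04,
         2.36241493e-04],
       [ 8.17622118e-04,  9.45533669e-01,  3.25523290e-01,
        -8.49552457e-02],
       [ 0.00000000e+00,  0.00000000e+00,  0.00000000e+00,
         1.00000000e+00]])}
{'clock': 0.1, 'q': array([-1.27619755,  0.68988414, -0.19452342,  1.56620818,  0.15729504,
        0.9024906 , -0.21510677]), 'qd': array([ 0.0005361 , -0.0013756 , -0.00138001, -0.00286079,  0.00051779,
       -0.00120616,  0.00046044]), 'joint_torque': array([-3.51877774e-03, -5.28504074e+01, -1.27141111e+00, -1.53838670e+01,
       -5.24824520e-02,  1.94377950e-03,  3.47043704e-05]), 'tool_pos': array([0.16105431, 0.60332531, 0.23800877]), 'eef_rot': array([ 0.09135764,  0.70114106, -0.09248704,  0.70107143]), 'contact_force': array([-0.29608995, -0.39951606,  0.15776397]), 'moment': array([-0.01329365, -0.00508832,  0.0291524 ]), 'opening': 0.9990624481396042}
```

View pics/top0.png

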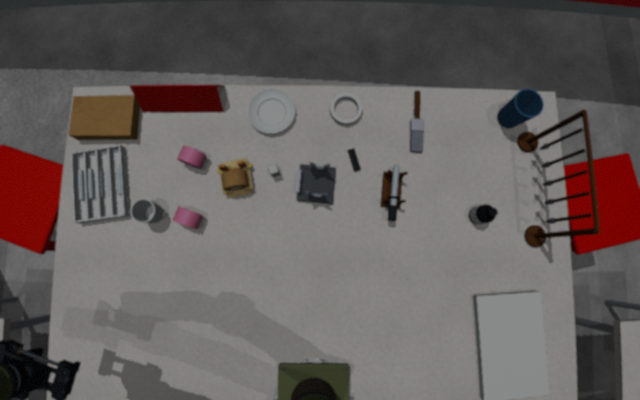

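View pics/side0.png

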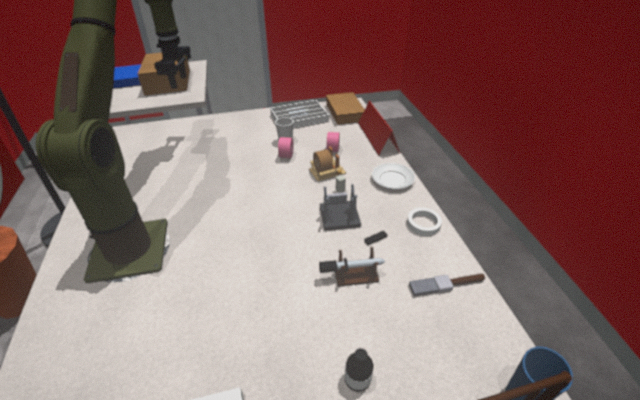

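View pics/wrist0.png

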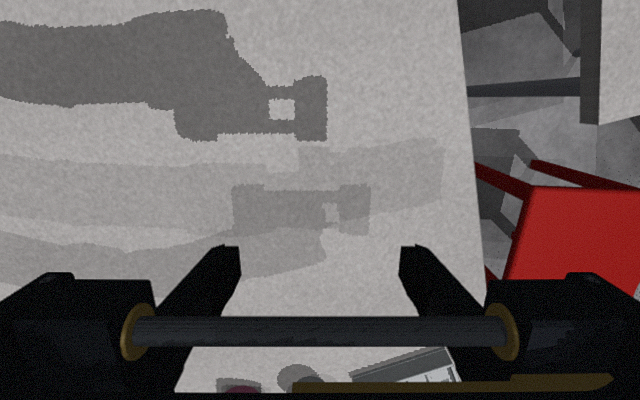

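```bash
python3 - <<'E'
import cv2,numpy as np
a=cv2.imread('pics/top0.png'); 
c=a[140:235,170:420]; cv2.imwrite('pics/top0z.png',cv2.resize(np.clip(c*1.6,0,255).astype('uint8'),None,fx=3.2,fy=3.2,interpolation=cv2.INTER_CUBIC))
a=cv2.imread('pics/side0.png'); c=a[130:290,260:410]; cv2.imwrite('pics/side0z.png',cv2.resize(np.clip(c*1.6,0,255).astype('uint8'),None,fx=3.7,fy=3.7,interpolation=cv2.INTER_CUBIC))
from h import *
t=V('top0')
for n,p in dict(handle=(392,214),tip=(396,166),roll=(235,178),disp=(317,184),ink=(485,214),cup=(148,211),seal=(275,172)).items():
    print(n,t.pts([p])[0].round(3))
E
```

```text
handle [ 0.529 -0.223  0.061]
tip [ 0.672 -0.24   0.054]
roll [0.625 0.225 0.087]
disp [ 0.622 -0.008  0.018]
ink [ 0.528 -0.484  0.089]
cup [0.538 0.504 0.005]
seal [0.651 0.116 0.051]
```

View pics/top0z.png

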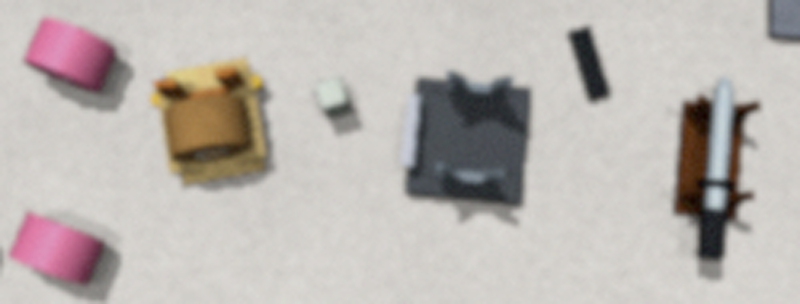

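View pics/side0z.png

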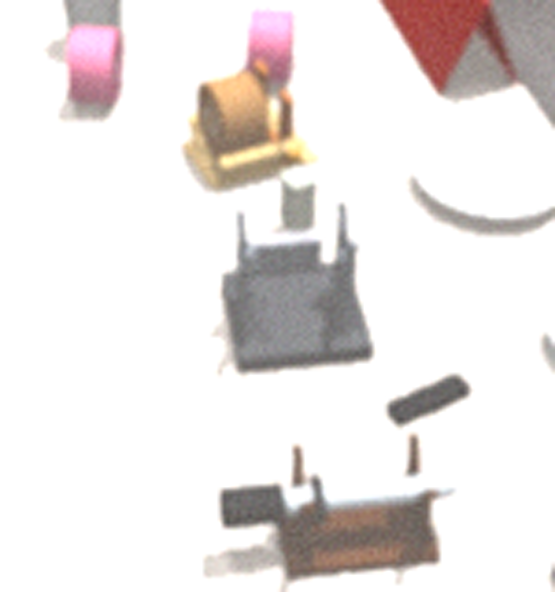

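```bash
python3 - <<'E'
from h import *
s=r.get_state(); print(R.from_quat(s['eef_rot']).as_matrix().round(4))
t=V('top0'); C=t.cloud()
hsv=cv2.cvtColor(t.im,cv2.COLOR_RGB2HSV)
def at(p): print(p,t.im[p[1],p[0]],hsv[p[1],p[0]],C[p[1],p[0]].round(3))
for p in [(235,176),(235,182),(392,214),(396,180),(317,175)]: at(p)
for v in ('top0','side0'):
    t=V(v);C=t.cloud(); 
    # plane check
    m=(np.abs(C[...,2])<.02); print(v,np.median(C[...,2][m]), m.sum())
E
```

```text
[[-3.000e-04  2.578e-01  9.662e-01]
 [-1.300e-03  9.662e-01 -2.578e-01]
 [-1.000e+00 -1.400e-03  1.000e-04]]
(235, 176) [101  77  45] [ 17 141 101] [0.63  0.224 0.089]
(235, 182) [99 75 43] [ 17 144  99] [0.613 0.224 0.087]
(392, 214) [21 25 28] [103  64  28] [ 0.529 -0.223  0.061]
(396, 180) [116 124 127] [ 98  22 127] [ 0.63  -0.239  0.052]
(317, 175) [28 31 32] [98 32 32] [ 0.65  -0.008  0.019]
top0 -0.0003690598493168995 140321
side0 1.1955613828162903e-05 114164
```

Emit:
arm_command(plan=[[0.088,0,-0.0266,0.0475,0],[0.088,0,-0.0266,0.0475,0],[0.088,0,-0.0266,0.0475,0],[0.088,0,-0.0266,0.0475,0],[0.088,0,-0.0266,0.0475,0],[0.088,0,-0.0266,0.0475,0],[0.088,0,-0.0266,0.0475,0],[0.088,0,-0.0266,0.0475,0],[0.088,0,-0.0266,0.0475,0],[0.088,0,-0.0266,0.0475,0]])

```text
clock: 1.4
tool_pos: [0.5525, 0.223, 0.2385]
eef_rot: [0.092, 0.701, -0.092, 0.701]
contact_force: [0.3, 0.2, -0.0]
opening: 1.0
```

Emit:
arm_command(plan=[[0.088,0,0,0,-0.135],[0.088,0,0,0,-0.135],[0.088,0,0,0,-0.135],[0.088,0,0,0,0]])

```text
clock: 1.9
tool_pos: [0.5514, 0.2242, 0.2384]
eef_rot: [-0.05, 0.706, 0.05, 0.705]
contact_force: [0.0, -0.4, -1.3]
opening: 0.993
```

```bash
python3 - <<'E'
from h import *
s,im,d=snap('wrist','w1'); print(s['tool_pos'],s['qd'].round(3),R.from_quat(s['eef_rot']).as_matrix().round(4),s['q'])
E
```

```text
[0.55136596 0.22418303 0.23839183] [-0.013 -0.004  0.018 -0.001 -0.012 -0.004 -0.039] [[-8.000e-04 -1.422e-01  9.898e-01]
 [ 2.000e-04  9.898e-01  1.422e-01]
 [-1.000e+00  3.000e-04 -7.000e-04]] [-0.24919558  0.66502478 -0.37331198  1.653051    0.29553859  0.8802793
  0.97359364]
```

View pics/w1.png

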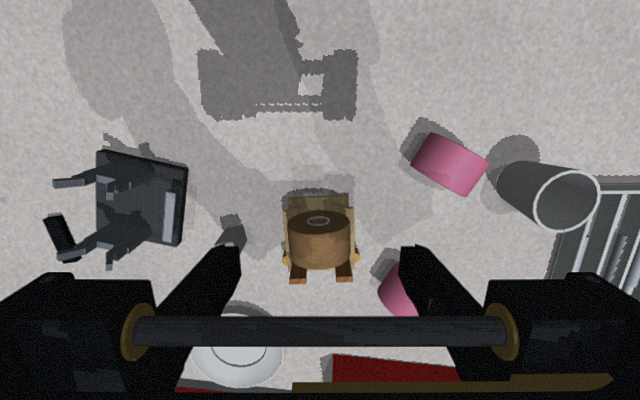

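```bash
python3 - <<'E'
import cv2,numpy as np
from h import *
t=V('w1'); c=t.im[170:300,260:380,::-1]; cv2.imwrite('pics/w1z.png',cv2.resize(np.clip(c*1.6,0,255).astype('uint8'),None,fx=4.5,fy=4.5,interpolation=cv2.INTER_CUBIC))
C=t.cloud(); D=C[185:290,270:365]
print(t.pts([(318,220),(320,250),(318,212),(295,283),(343,281),(318,205),(320,195)]).round(4))
P=D.reshape(-1,3); print((P[:,2]>.08).sum())
# height map over roll columns
for u in (300,310,320,330,340): print(u,[tuple((C[v,u]*1000).astype(int)) for v in range(196,286,6)])
E
```

```text
[[0.6091 0.2308 0.0423]
 [0.6247 0.2354 0.0902]
 [0.6064 0.2303 0.022 ]
 [0.677  0.213  0.0814]
 [0.6672 0.2692 0.08  ]
 [0.6021 0.2296 0.007 ]
 [0.5893 0.2305 0.002 ]]
1874
300 [(np.int64(594), np.int64(204), np.int64(2)), (np.int64(600), np.int64(205), np.int64(7)), (np.int64(604), np.int64(206), np.int64(22)), (np.int64(610), np.int64(207), np.int64(26)), (np.int64(610), np.int64(208), np.int64(47)), (np.int64(609), np.int64(209), np.int64(65)), (np.int64(609), np.int64(210), np.int64(82)), (np.int64(616), np.int64(211), np.int64(83)), (np.int64(623), np.int64(212), np.int64(84)), (np.int64(631), np.int64(213), np.int64(83)), (np.int64(638), np.int64(214), np.int64(83)), (np.int64(647), np.int64(215), np.int64(82)), (np.int64(671), np.int64(216), np.int64(56)), (np.int64(670), np.int64(217), np.int64(70)), (np.int64(672), np.int64(218), np.int64(80))]
310 [(np.int64(592), np.int64(217), np.int64(1)), (np.int64(599), np.int64(218), np.int64(8)), (np.int64(607), np.int64(219), np.int64(8)), (np.int64(607), np.int64(220), np.int64(29)), (np.int64(608), np.int64(220), np.int64(47)), (
[... 1831 characters left out ...]
64(2))]
340 [(np.int64(585), np.int64(256), np.int64(7)), (np.int64(593), np.int64(258), np.int64(7)), (np.int64(595), np.int64(257), np.int64(26)), (np.int64(600), np.int64(257), np.int64(33)), (np.int64(600), np.int64(256), np.int64(53)), (np.int64(601), np.int64(255), np.int64(70)), (np.int64(604), np.int64(255), np.int64(81)), (np.int64(610), np.int64(256), np.int64(82)), (np.int64(618), np.int64(257), np.int64(80)), (np.int64(625), np.int64(258), np.int64(82)), (np.int64(633), np.int64(259), np.int64(81)), (np.int64(640), np.int64(260), np.int64(83)), (np.int64(661), np.int64(265), np.int64(60)), (np.int64(662), np.int64(265), np.int64(73)), (np.int64(666), np.int64(265), np.int64(79))]
```

View pics/w1z.png

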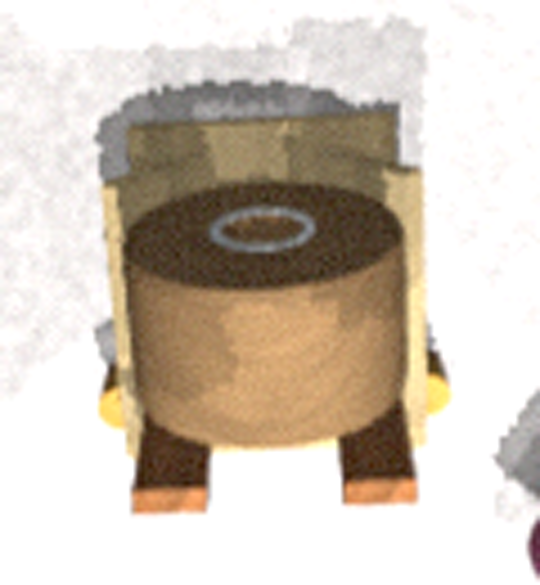

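```bash
cat >> h.py <<'E'
from scipy.optimize import least_squares
def cyl(P,rad,x0,yaw0,tilt=False):
    # axis horizontal through (x0, y0, z0) dir yaw
    def axis(p): 
        return np.array([np.cos(p[2])*np.cos(p[3]) ,np.sin(p[2])*np.cos(p[3]),np.sin(p[3])]) 
    def f(p):
        if not tilt: p=np.r_[p[:3],0]
        a=axis(p); q=P-[x0,p[0],p[1]]; return np.linalg.norm(q-np.outer(q@a,a),axis=1)-rad
    s=least_squares(f,[np.median(P[:,1]),P[:,2].max()-rad,yaw0,0][:4 if tilt else 3],loss='soft_l1',f_scale=.001)
    return s.x, np.sqrt(np.median(s.fun**2))
E
python3 - <<'E'
from h import *
t=V('w1'); C=t.cloud(); D=C[190:290,280:360].reshape(-1,3)
P=D[(D[:,2]>.078)&(D[:,2]<.1)&(D[:,0]<.66)]
a=np.array([.9898,.1422]); 
along=P[:,:2]@a; print(np.percentile(along,[1,50,99]))
lo,hi=np.percentile(along,[8,92]); Q=P[(along>lo)&(along<hi)&(P[:,2]>.076)]
for tl in (False,True):
    x,e=cyl(Q,.038,.625,.14,tl); print(x.round(4),np.degrees(x[2]),e,len(Q))
# front face plane
F=D[(D[:,2]>.03)&(D[:,2]<.075)&(D[:,0]<.615)&(abs(D[:,1]-.23)<.022)]
F=F[np.linalg.norm(F[:,1:]-[.231,.05],axis=1)>.013]
A=np.c_[F[:,1:],np.ones(len(F))]; s,*_=np.linalg.lstsq(A,F[:,0],rcond=None); res=F[:,0]-A@s
k=abs(res)<.004; s,*_=np.linalg.lstsq(A[k],F[k,0],rcond=None); print('face x=',s,'yaw',np.degrees(np.arctan(-s[0])),k.sum(), 'x at centre',s@[.231,.05,1])
# bore ring center (bright grey-blue ring)
im=t.im.astype(int); m=((im[...,2]>=im[...,0]-8)&(im.sum(2)>150)).astype('uint8'); m2=np.zeros_like(m); m2[210:232,300:340]=m[210:232,300:340]
v,u=np.nonzero(m2); e=cv2.fitEllipse(np.c_[u,v].astype(np.float32)); print(len(u),e)
# ray onto face plane
d=rays(t.c,[e[0]])@t.R.T; d=d[0]; n=np.array([1,-s[0],-s[1]]); k=(s[2]-t.o@n)/(d@n); print('bore',t.o+d*k)
# stop posts
S=C[255:290,285:355].reshape(-1,3); S=S[(S[:,2]>.05)&(S[:,2]<.09)]
for yy in ((.19,.232),(.246,.29)):
    Z=S[(S[:,1]>yy[0])&(S[:,1]<yy[1])&(S[:,0]>.655)]; print(len(Z),Z.mean(0), 'along',np.percentile(Z[:,:2]@a,[2,10,50,90]), Z[:,2].max())
E
```

```text
[0.63159998 0.65171684 0.67661729]
[0.2342 0.0524 0.1856] 10.63166334300482 0.0003987674517337367 1560
[0.2342 0.0524 0.1853 0.0073] 10.615163757716576 0.0004077822590310232 1560
face x= [-0.19261517 -0.00131862  0.6503057 ] yaw 10.902514825048568 396 x at centre 0.6057456664736462
92 ((317.7904357910156, 220.45867919921875), (8.63449478149414, 21.5484561920166), 86.8742446899414)
bore [0.60591176 0.23012642 0.05164985]
299 [0.67279928 0.21479199 0.07110632] along [0.69410367 0.69486976 0.69573956 0.70043325] 0.08211062877946201
296 [0.66230222 0.26992672 0.07095267] along [0.69169723 0.69212172 0.69299719 0.69790069] 0.0820910983881058
```

```bash
python3 - <<'E'
from h import *
t=V('w1'); C=t.cloud(); D=C[170:290,270:370].reshape(-1,3)
a=np.array([.9828,.1848]); n=np.array([-.1848,.9828]); o=np.array([.625,.2342])
al=(D[:,:2]-o)@a; la=(D[:,:2]-o)@n
for l in (-45,-40,-35,-28,-20,-10,0,10,20,28,35,40,45):
    k=(abs(la*1e3-l)<1.5)&(al<.0)&(al>-.08); i=np.argsort(al[k]); print(l,[(int(x*1e3),int(z*1e3)) for x,z in zip(al[k][i],D[k][i,2])][::3])
E
```

```text
-45 [(-72, 3), (-70, 2), (-69, 0), (-67, 3), (-65, 0), (-63, 3), (-61, 2), (-59, 1), (-58, 1), (-56, 4), (-54, 1), (-52, 3), (-50, 1), (-47, 2), (-46, 2), (-44, 1), (-43, 1), (-41, 1), (-40, 2), (-37, 2), (-36, 1), (-33, 2), (-32, 2), (-29, 1), (-28, 2), (-26, 2), (-25, 2), (-24, 1), (-23, 2), (-22, 4), (-21, 3), (-19, 2), (-18, 33), (-17, 1), (-15, 33), (-13, 34), (-11, 31), (-6, 32), (-3, 33), (0, 34)]
-40 [(-72, 2), (-71, 3), (-69, 3), (-68, 2), (-66, 1), (-64, 2), (-62, 2), (-59, 2), (-58, 2), (-57, 1), (-55, 1), (-54, 2), (-53, 2), (-50, 2), (-48, 1), (-46, 3), (-44, 2), (-42, 2), (-40, 1), (-39, 2), (-37, 2), (-35, 1), (-33, 7), (-32, 7), (-29, 7), (-27, 38), (-26, 37), (-26, 2), (-25, 28), (-25, 2), (-24, 8), (-23, 38), (-22, 37), (-21, 36), (-19, 37), (-19, 38), (-17, 37), (-14, 37), (-12, 35), (-9, 36), (-2, 37)]
-35 [(-71, 2), (-70, 2), (-69, 2), (-67, 1), (-66, 2), (-65, 2), (-62, 3), (-60, 1), (-58, 2), (-57, 3), (-54, 3), (-52, 2), (-51, 1), (-50, 1), (-47, 3), (-45, 2), (-44, 1), (-41, 1), (-39, 0), (-37, 3), (-35, 1), (-34, 1), (-33, 7), (-32, 7), (-29, 9), (-28, 7), (
[... 5597 characters left out ...]
(-39, 1), (-36, 1), (-35, 2), (-34, 7), (-31, 6), (-29, 1), (-27, 8), (-27, 30), (-27, 2), (-26, 33), (-25, 2), (-24, 38), (-24, 36), (-23, 37), (-22, 1), (-21, 36), (-20, 36), (-20, 36), (-18, 34), (-17, 35), (-15, 35), (-14, 36), (-13, 35), (-11, 38), (-9, 36), (-7, 35), (-4, 35), (-3, 38), (0, 36)]
45 [(-68, 1), (-67, 2), (-65, 2), (-64, 3), (-63, 2), (-61, 2), (-60, 2), (-59, 3), (-57, 3), (-56, 2), (-55, 3), (-53, 1), (-51, 0), (-50, 1), (-49, 1), (-47, 1), (-45, 2), (-43, 1), (-41, 2), (-39, 1), (-36, 2), (-35, 1), (-32, 2), (-30, 1), (-28, 2), (-26, 2), (-25, 2), (-23, 1), (-22, 32), (-21, 32), (-19, 2), (-18, 32), (-16, 33), (-11, 33), (-8, 31), (-6, 33), (-4, 32), (-2, 34), (0, 32)]
```

Emit:
arm_command(plan=[[0.088,0,-0.058,-0.0083,0],[0.088,0,-0.058,-0.0083,0],[0.088,0,-0.058,-0.0083,0],[0.088,0,-0.058,-0.0083,0],[0.088,0,0,0,0.12],[0.088,0,0,0,0.07],[0.088,0,0,0,0]])

```text
clock: 2.82
tool_pos: [0.552, -0.0099, 0.2387]
eef_rot: [0.016, 0.707, -0.017, 0.707]
contact_force: [0.1, 0.5, -0.3]
opening: 0.997
```

```bash
python3 - <<'E'
from h import *
s,im,d=snap('wrist','w2'); print(s['tool_pos'],s['qd'].round(3),R.from_quat(s['eef_rot']).as_matrix().round(4))
c=im[100:330,180:460,::-1]; cv2.imwrite('pics/w2z.png',cv2.resize(np.clip(c*1.6,0,255).astype('uint8'),None,fx=2.5,fy=2.5,interpolation=cv2.INTER_CUBIC))
E
```

```text
[ 0.55197653 -0.00994524  0.23874413] [-0.     0.002 -0.012 -0.001  0.008  0.004  0.026] [[ 1.000e-04  4.680e-02  9.989e-01]
 [-2.000e-04  9.989e-01 -4.680e-02]
 [-1.000e+00 -2.000e-04  1.000e-04]]
```

View pics/w2z.png

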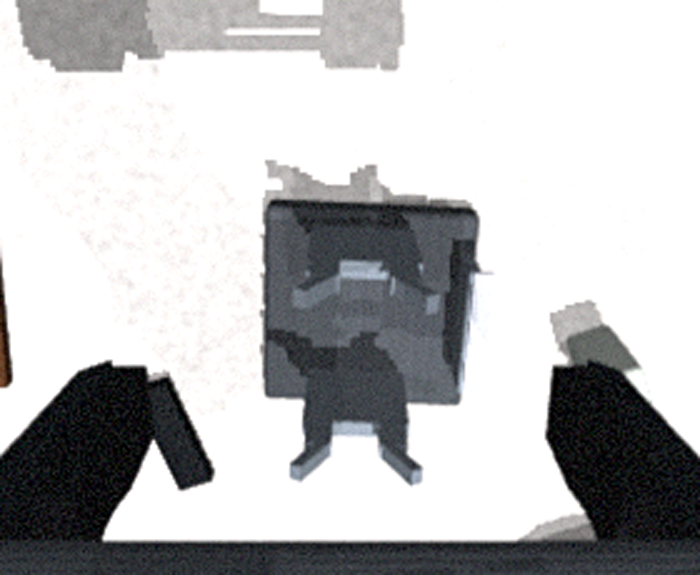

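```bash
python3 - <<'E'
from h import *
t=V('w2'); C=t.cloud()
D=C[150:310,270:390].reshape(-1,3); im=t.im[150:310,270:390].reshape(-1,3).astype(int)
ok=(D[:,0]>.5)&(D[:,0]<.75)&(abs(D[:,1])<.08)
B=D[ok&(D[:,2]>.008)&(D[:,2]<.03)]; r2=cv2.minAreaRect((B[:,:2]*1000).astype(np.float32)); print('base',r2,np.median(B[:,2]))
N=D[ok&(D[:,2]>.066)&(D[:,2]<.078)]; print(len(N))
U=D[ok&(D[:,2]>.069)]
print('U',len(U),U.min(0),U.max(0))
a=np.array([.9989,-.0468]);n=np.array([.0468,.9989])
al=U[:,:2]@a; la=U[:,:2]@n
print(np.histogram(al,np.arange(.55,.70,.005)))
for lo,hi in ((.56,.61),(.63,.68)):
    k=(al>lo)&(al<hi)
    h=np.round(la[k]*1e3/3)*3
    print('upr',lo,'la range',la[k].min(),la[k].max())
    for y in np.unique(h):
        z=U[k][h==y]; aa=al[k][h==y]; print(int(y),int(z[:,2].min()*1e3),int(z[:,2].max()*1e3),'al',(aa.min()*1e3).round(1),(aa.max()*1e3).round(1),len(z))
E
```

```text
base ((626.3950805664062, -3.5890769958496094), (109.95671081542969, 112.05206298828125), 84.6683349609375) 0.020240528894416132
581
U 1454 [ 0.57642895 -0.04094426  0.06901789] [0.67152606 0.02466761 0.1118835 ]
(array([  0,   0,   0,   0,   0, 315, 307, 100,   0,   0,   0,   0,   0,
         0,   0,   0,   0,   0,   0,   0,   0,  82, 486, 161,   3,   0,
         0,   0,   0]), array([0.55 , 0.555, 0.56 , 0.565, 0.57 , 0.575, 0.58 , 0.585, 0.59 ,
       0.595, 0.6  , 0.605, 0.61 , 0.615, 0.62 , 0.625, 0.63 , 0.635,
       0.64 , 0.645, 0.65 , 0.655, 0.66 , 0.665, 0.67 , 0.675, 0.68 ,
       0.685, 0.69 , 0.695]))
upr 0.56 la range -0.006660603836317722 0.05194394779690811
-6 105 109 al 577.4 585.2 19
-3 71 111 al 577.3 585.3 38
0 70 111 al 577.0 585.3 63
3 70 104 al 577.3 586.4 53
6 69 100 al 577.6 586.1 48
9 69 95 al 577.7 586.7 44
12 69 91 al 578.0 586.0 28
15 69 73 al 578.4 586.7 17
18 70 74 al 578.5 586.8 24
21 71 74 al 578.7 586.7 24
24 70 74 al 579.0 587.1 17
27 70 74 al 579.1 586.7 23
30 69 74 al 579.0 586.8 24
33 69 92 al 579.1 587.4 30
36 70 97 al 579.1 587.2 47
39 69 101 al 579.1 587.4 50
42 69 105 al 579.3 587.6 53
45 69 111 al 579.2 587.8 62
48 70 111 al 579.5 587.6 38
51 105 109 al 580.2 587.7 20
upr 0.63 la range -0.009743768785156195 0.04735525336536901
-9 105 110 al 658.8 668.4 19
-6 70 111 al 659.0 666.6 44
-3 69 110 al 658.8 668.2 66
0 69 105 al 659.2 667.6 60
3 69 99 al 659.3 667.0 49
6 69 95 al 659.7 668.7 51
9 69 74 al 660.2 667.8 16
12 69 74 al 660.3 668.7 23
15 69 74 al 660.3 668.0 15
18 69 74 al 660.1 668.9 22
21 69 74 al 661.0 668.4 14
24 69 74 al 660.4 668.2 22
27 70 73 al 660.6 669.7 14
30 69 93 al 660.5 669.8 42
33 69 96 al 660.5 669.2 46
36 69 101 al 660.9 670.1 58
39 70 108 al 660.9 670.3 61
42 69 111 al 661.2 669.2 66
45 69 111 al 661.0 670.1 37
48 106 109 al 662.0 668.7 7
```

Emit:
arm_command(plan=[[0.088,0,-0.0545,0.001,0],[0.088,0,-0.0545,0.001,0],[0.088,0,-0.0545,0.001,0],[0.088,0,-0.0545,0,0],[0.088,0,0,0,0.07],[0.088,0,0,0,0]])

```text
clock: 3.62
tool_pos: [0.545, -0.2279, 0.2385]
eef_rot: [0.041, 0.706, -0.041, 0.706]
contact_force: [-0.0, -0.1, 0.2]
opening: 0.995
```

```bash
python3 - <<'E'
from h import *
s,im,d=snap('wrist','w3'); print(s['tool_pos'],s['qd'].round(3),R.from_quat(s['eef_rot']).as_matrix().round(4))
c=im[100:330,180:460,::-1]; cv2.imwrite('pics/w3z.png',cv2.resize(np.clip(c*1.6,0,255).astype('uint8'),None,fx=2.5,fy=2.5,interpolation=cv2.INTER_CUBIC))
E
```

```text
[ 0.54499987 -0.22787905  0.23853828] [-0.023 -0.007 -0.027  0.007  0.005  0.     0.02 ] [[-1.000e-04  1.151e-01  9.934e-01]
 [ 4.000e-04  9.934e-01 -1.151e-01]
 [-1.000e+00  4.000e-04 -1.000e-04]]
```

View pics/w3z.png

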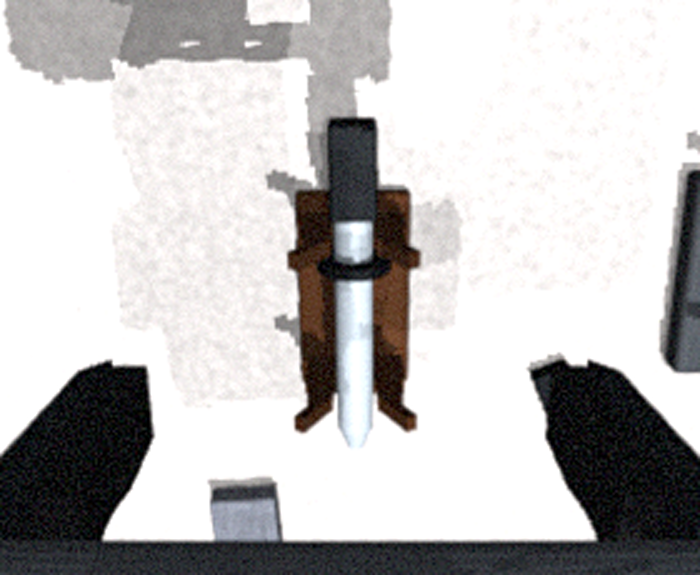

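```bash
python3 - <<'E'
from h import *
t=V('w3'); C=t.cloud()
D=C[140:285,295:350].reshape(-1,3); I=t.im[140:285,295:350].reshape(-1,3).astype(int)
a=np.array([.9934,-.1151]);n=np.array([.1151,.9934]);o=np.array([.55,-.225])
al=(D[:,:2]-o)@a*1e3; la=(D[:,:2]-o)@n*1e3; z=D[:,2]*1e3
k=(abs(la)<20)&(z>40)&(z<72)&(I.max(1)<60)|0
H=(abs(la)<20)&(z>52)&(z<72)&(al>-60)&(al<12)
for b in range(-60,130,6):
    m=(abs(la)<14)&(z>44)&(z<80)&(abs(al-b)<3)
    if m.sum()>5: print(b,m.sum(),'la %.1f..%.1f mean %.2f z med %.1f max %.1f'%(la[m].min(),la[m].max(),la[m].mean(),np.median(z[m]),z[m].max()),'col',I[m].mean(0).astype(int))
# table z
m=(abs(la)<25)&(z<10); print('table',np.median(z[m]) if m.any() else None)
# shaft fit
brt=(I.min(1)>70)&(abs(la)<14)&(z>44)&(z<72)
P=D[brt&(al>38)&(al<100)]; x,e=cyl(P,.009,.6,-.115); print('shaft at x=.6',x,np.degrees(x[2]),e,len(P))
x,e=cyl(P,.009,.6,-.115,True); print(x)
hd=D[(I.max(1)<60)&(abs(la)<14)&(z>55)&(z<70)&(al<20)]; print('handle top',np.median(hd[:,2]),len(hd)); rr=cv2.minAreaRect((hd[:,:2]*1e3).astype(np.float32)); print(rr)
E
```

```text
-36 105 la -12.6..8.7 mean -2.10 z med 60.0 max 63.2 col [19 20 22]
-30 113 la -12.4..8.4 mean -1.93 z med 61.0 max 62.7 col [32 35 37]
-24 98 la -12.5..8.5 mean -1.93 z med 61.0 max 62.8 col [31 33 36]
-18 114 la -12.6..8.5 mean -2.11 z med 61.2 max 63.0 col [30 32 34]
-12 105 la -12.6..8.6 mean -1.92 z med 61.0 max 63.2 col [29 31 33]
-6 99 la -12.7..8.7 mean -1.96 z med 61.2 max 63.2 col [27 29 32]
0 100 la -12.7..8.8 mean -1.68 z med 61.2 max 62.5 col [27 29 32]
6 83 la -11.6..8.8 mean -1.27 z med 61.0 max 63.0 col [44 47 50]
12 72 la -9.5..6.8 mean -1.63 z med 58.0 max 60.4 col [129 136 143]
18 113 la -13.3..14.0 mean 1.78 z med 58.0 max 63.9 col [84 85 87]
24 89 la -13.0..13.4 mean 0.07 z med 58.2 max 64.2 col [90 93 97]
30 190 la -13.3..13.9 mean -0.01 z med 64.1 max 69.2 col [16 17 19]
36 31 la -12.9..12.5 mean -0.65 z med 63.0 max 68.1 col [90 92 97]
42 71 la -9.7..7.0 mean -1.44 z med 57.8 max 60.3 col [129 137 144]
48 72 la -9.8..7.1 mean -1.26 z med 57.7 max 60.6 col [129 136 144]
54 65 la -9.8..7.1 mean -1.27 z med 57.4 max 60.3 col [127 134 141]
60 72 la -9.9..7.2 mean 
[... 410 characters left out ...]
 1.00 z med 57.3 max 63.2 col [ 98  99 103]
102 89 la -14.0..13.5 mean 0.17 z med 58.6 max 63.5 col [110 111 114]
108 64 la -13.7..13.5 mean -0.53 z med 58.0 max 62.1 col [135 141 148]
114 58 la -8.9..7.6 mean -0.50 z med 58.0 max 59.9 col [139 147 155]
120 46 la -9.0..7.7 mean -0.72 z med 58.2 max 59.7 col [142 149 157]
126 25 la -6.4..5.1 mean -0.77 z med 55.8 max 57.4 col [143 150 157]
table 2.2871764737179276
shaft at x=.6 [-0.23204577  0.05021614 -0.10556618] -6.048496486633145 0.0003659897641852839 646
[-0.23203719  0.05012105 -0.10593249  0.00528084]
handle top 0.06107438223945652 782
((541.2164306640625, -223.59396362304688), (26.595882415771484, 56.3651123046875), 83.25515747070312)
```

Emit:
arm_command(plan=[[0.088,0,0.0015,-0.012,-0.01],[0.088,0.03,0,0,0],[0.088,0.04,0,0,0],[0.088,0.04,0,0,0],[0.088,0.04,0,0,0],[0.088,0.03,0,0,0],[0.088,0.02,0,0,0],[0.088,0.0055,0,0,0],[0.088,0,0,0,0],[0.088,0,0,0,0]])

```text
clock: 4.92
tool_pos: [0.5339, -0.225, 0.0342]
eef_rot: [0.037, 0.706, -0.037, 0.707]
contact_force: [-0.2, -0.4, -0.6]
opening: 0.999
```

```bash
python3 - <<'E'
from h import *
s,im,d=snap('wrist','w4'); print(s['tool_pos'],s['contact_force'],R.from_quat(s['eef_rot']).as_matrix().round(4))
snap('side','s4')
c=im[0:400,100:540,::-1]; cv2.imwrite('pics/w4z.png',cv2.resize(np.clip(c*1.6,0,255).astype('uint8'),None,fx=1.5,fy=1.5,interpolation=cv2.INTER_CUBIC))
E
```

```text
[ 0.53385711 -0.22495938  0.0342287 ] [-0.19180109 -0.37677212 -0.56389605] [[ 1.600e-03  1.052e-01  9.945e-01]
 [-3.000e-04  9.945e-01 -1.052e-01]
 [-1.000e+00 -1.000e-04  1.600e-03]]
```

View pics/w4z.png

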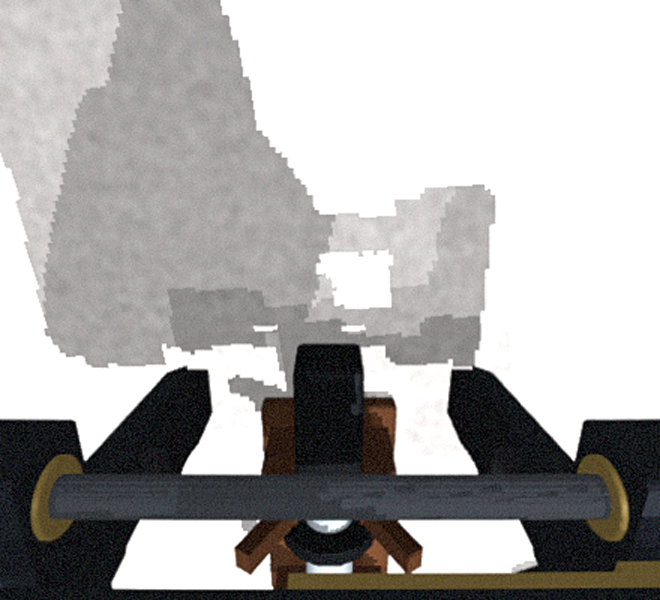

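Emit:
arm_command(plan=[[0.03,0,0,0,0],[0.03,0,0,0,0],[0.03,0,0,0,0],[0.03,0,0,0,0],[0.015,0,0,0,0],[0.015,0,0,0,0],[0.015,0,0,0,0],[0.015,0,0,0,0]], force=60)

```text
clock: 6.02
tool_pos: [0.5332, -0.225, 0.0332]
eef_rot: [0.037, 0.706, -0.037, 0.706]
contact_force: [0.3, 0.2, 0.5]
opening: 0.241
```

Emit:
arm_command(plan=[[0.015,0,0,0,0],[0.015,0,0,0,0]])

```text
clock: 6.28
tool_pos: [0.5333, -0.225, 0.0332]
eef_rot: [0.037, 0.706, -0.037, 0.706]
contact_force: [-0.2, -0.9, -0.5]
opening: 0.243
```

Emit:
arm_command(plan=[[0.015,-0.005,0,0,0],[0.015,-0.015,0,0,0],[0.015,-0.025,0,0,0],[0.015,-0.035,0,0,0],[0.015,-0.035,0,0,0],[0.015,-0.025,0,0,0],[0.015,-0.01,0,0,0],[0.015,0,0,0,0]])

```text
clock: 7.28
tool_pos: [0.5334, -0.2251, 0.1838]
eef_rot: [0.037, 0.706, -0.038, 0.706]
contact_force: [0.5, -0.7, -1.3]
opening: 0.246
```

```bash
python3 - <<'E'
from h import *
s,im,d=snap('wrist','w5'); print(s['tool_pos'],s['contact_force'],s['moment'],R.from_quat(s['eef_rot']).as_matrix().round(4),s['opening'])
snap('side','s5')
c=im[200:400,180:460,::-1]; cv2.imwrite('pics/w5z.png',cv2.resize(np.clip(c*1.6,0,255).astype('uint8'),None,fx=2.5,fy=2.5,interpolation=cv2.INTER_CUBIC))
a=cv2.imread('pics/s5.png'); c=a[130:330,220:460]; cv2.imwrite('pics/s5z.png',cv2.resize(np.clip(c*1.6,0,255).astype('uint8'),None,fx=2.5,fy=2.5,interpolation=cv2.INTER_CUBIC))
E
```

```text
[ 0.53335207 -0.22510236  0.18379108] [ 0.54657662 -0.71185275 -1.25694709] [-0.00012873  0.02655708 -0.05799099] [[ 1.000e-03  1.057e-01  9.944e-01]
 [-4.000e-04  9.944e-01 -1.057e-01]
 [-1.000e+00 -3.000e-04  1.000e-03]] 0.2456755439960002
```

View pics/w5z.png

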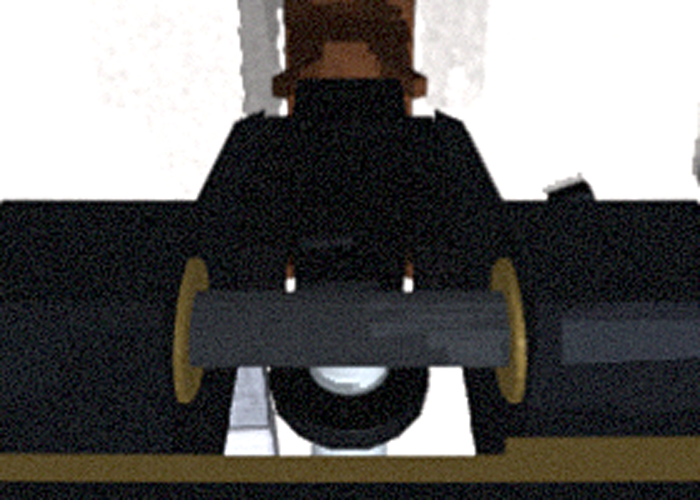

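View pics/s5z.png

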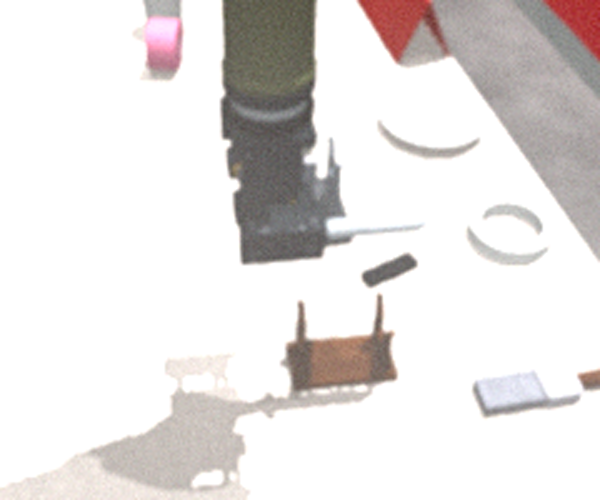

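```bash
cat > chk.py <<'E'
from h import *
def shaft(fn,yaw):
    t=V(fn); C=t.cloud().reshape(-1,3); I=t.im.reshape(-1,3).astype(int)
    z=np.load(f'pics/{fn}.npz'); T=R.from_quat(z['rot']).as_matrix(); q=(C-z['pos'])@T
    # tool coords: spindle axis along tool z at tool x ~ -.015
    k=(q[:,2]>.055)&(q[:,2]<.135)&(abs(q[:,1])<.02)&(abs(q[:,0]+.015)<.02)&(I.min(1)>60)
    P=q[k]; print(fn,len(P))
    def f(p):
        a=np.array([p[2],p[3],1]);a/=np.linalg.norm(a); w=P-[p[0],p[1],.095]; return np.linalg.norm(w-np.outer(w@a,a),axis=1)-.009
    s=least_squares(f,[-.015,0,0,0],loss='soft_l1',f_scale=.001); print('x,y at z=95mm',s.x[:2]*1e3,'slopes',s.x[2:],np.median(abs(s.fun)),'zmax',P[:,2].max())
E
python3 - <<'E'
from chk import *
snap('top','t5')
shaft('s5',0); shaft('t5',0)
E
```

```text
s5 267
x,y at z=95mm [-13.95157827  -1.05894228] slopes [-0.00322097  0.00272933] 0.0007754484095307893 zmax 0.13497341418448194
t5 227
x,y at z=95mm [-14.52352175  -1.61065898] slopes [0.00500414 0.00143814] 0.0008219437972671138 zmax 0.13482595138044595
```

Emit:
arm_command(plan=[[0.015,0,0.03,-0.0105,0],[0.015,0,0.05,-0.0175,0],[0.015,0,0.055,-0.0192,0],[0.015,0,0.055,-0.0192,0],[0.015,0,0.055,-0.0192,0],[0.015,0,0.055,-0.0192,0],[0.015,0,0.055,-0.0192,0],[0.015,0,0.035,-0.0122,0],[0.015,0,0.0202,-0.007,0],[0.015,0,0,0,-0.0976],[0.015,0,0,0,-0.0976],[0.015,0,0,0,-0.0976]])

```text
clock: 8.93
tool_pos: [0.4336, 0.198, 0.1823]
eef_rot: [-0.068, 0.705, 0.067, 0.703]
contact_force: [0.7, 0.1, -0.4]
opening: 0.241
```

Emit:
arm_command(plan=[[0.015,0,0,0,0],[0.015,0,0,0,0]])

```text
clock: 9.18
tool_pos: [0.434, 0.1979, 0.1828]
eef_rot: [-0.065, 0.704, 0.065, 0.704]
contact_force: [1.4, 0.9, -1.1]
opening: 0.241
```

```bash
cat > st.py <<'E'
from h import *
s=r.get_state(); T=R.from_quat(s['eef_rot']).as_matrix(); print(s['clock'],s['tool_pos'].round(4),'yaw',np.degrees(np.arctan2(T[1,2],T[0,2])).round(2),'F',s['contact_force'].round(2),'M',s['moment'].round(3),'Ftool',(T.T@s['contact_force']).round(2),s['opening'].round(3))
def goal(x,y,z=None):
    d=np.array([x,y,s['tool_pos'][2] if z is None else z])-s['tool_pos']; print('tool delta',(T.T@d).round(4))
E
python3 - <<'E'
from st import *
goal(.4344,.1979,.0352)
E
```

```text
Traceback (most recent call last):
  File "st.py", line 2, in <module>
    s=r.get_state(); T=R.from_quat(s['eef_rot']).as_matrix(); print(s['clock'],s['tool_pos'].round(4),'yaw',np.degrees(np.arctan2(T[1,2],T[0,2])).round(2),'F',s['contact_force'].round(2),'M',s['moment'].round(3),'Ftool',(T.T@s['contact_force']).round(2),s['opening'].round(3))
                                                                                                                                                                                                                                                              ^^^^^^^^^^^^^^^^^^
AttributeError: 'float' object has no attribute 'round'
```

```bash
sed -i "s/s\['opening'\].round(3)/round(s['opening'],3)/" st.py
python3 - <<'E'
from st import *
goal(.4344,.1979,.0352)
E
```

```text
9.175 [0.434  0.1979 0.1828] yaw 10.62 F [ 1.39  0.94 -1.11] M [ 0.033  0.009 -0.013] Ftool [1.11 0.67 1.54] 0.241
tool delta [ 1.476e-01 -1.000e-04  6.000e-04]
```

Emit:
arm_command(plan=[[0.015,0.015,0,0,0],[0.015,0.03,0,0,0],[0.015,0.035,0,0,0],[0.015,0.035,0,0,0],[0.015,0.02,0,0,0],[0.015,0.0125,0,0,0],[0.015,0,0,0,0],[0.015,0,0,0,0]])

```text
clock: 10.18
tool_pos: [0.4346, 0.1982, 0.0363]
eef_rot: [-0.066, 0.704, 0.066, 0.704]
contact_force: [-0.4, 1.0, 0.2]
opening: 0.243
```

```bash

python3 - <<'E'
from st import *
goal(.4344,.1979,.0352)
snap('wrist','w6'); snap('side','s6'); snap('top','t6')
from chk import *
shaft('s6',0); shaft('t6',0)
a=cv2.imread('pics/w6.png'); cv2.imwrite('pics/w6z.png',np.clip(a*1.6,0,255).astype('uint8'))
a=cv2.imread('pics/s6.png')[110:210,230:390]; b=cv2.imread('pics/t6.png')[130:260,180:300]
cv2.imwrite('pics/s6z.png',cv2.resize(np.clip(a*1.6,0,255).astype('uint8'),None,fx=5,fy=5,interpolation=cv2.INTER_CUBIC))
cv2.imwrite('pics/t6z.png',cv2.resize(np.clip(b*1.6,0,255).astype('uint8'),None,fx=4.5,fy=4.5,interpolation=cv2.INTER_CUBIC))
E
```

```text
10.175 [0.4346 0.1982 0.0363] yaw 10.7 F [-0.39  1.    0.23] M [-0.001  0.068  0.01 ] Ftool [-0.23  1.06 -0.2 ] 0.243
tool delta [ 0.0011 -0.0003 -0.0002]
s6 112
x,y at z=95mm [-13.72340845  -1.81165833] slopes [-0.01045034 -0.00268594] 0.0012328313438723527 zmax 0.13488885716117652
t6 150
x,y at z=95mm [-13.29241525  -0.3986777 ] slopes [-0.0023506 -0.0071007] 0.0011918132098105972 zmax 0.13445969616675693
```

View pics/t6z.png

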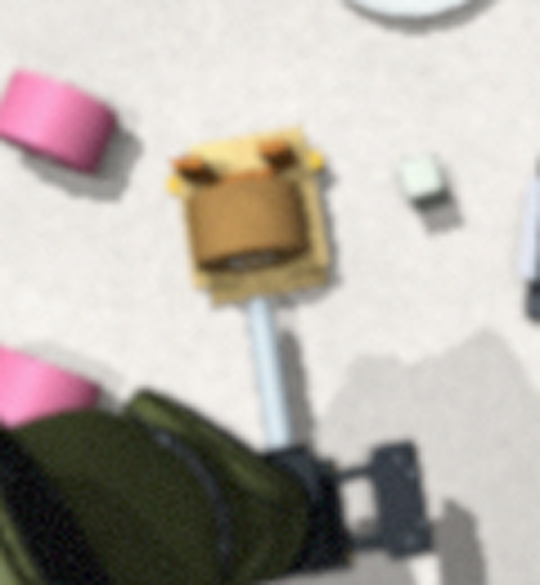

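View pics/s6z.png

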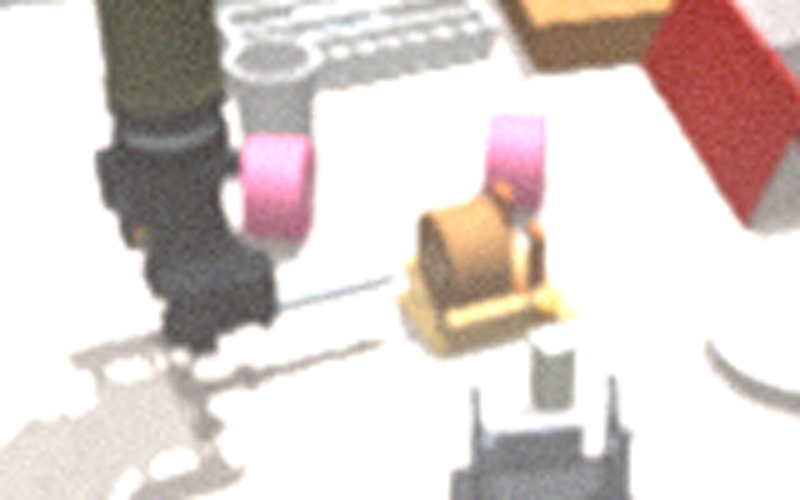

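View pics/w6z.png

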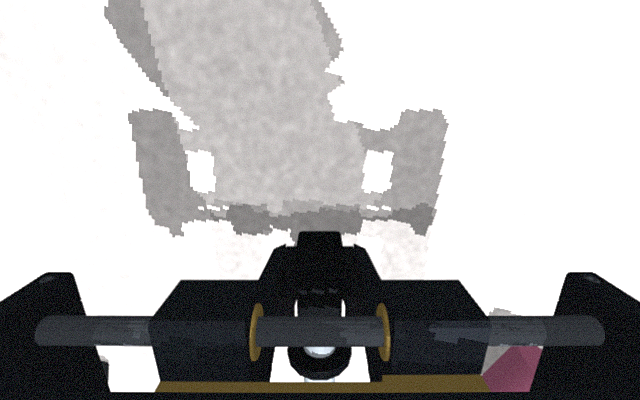

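```bash

python3 - <<'E'
from h import *
a=np.array([.9826,.1857]); n=np.array([-.1857,.9826])
for fn in ('t6','s6'):
    t=V(fn); C=t.cloud().reshape(-1,3); I=t.im.reshape(-1,3).astype(int)
    D=C; al=(D[:,:2]-[.6058,.2303])@a; la=(D[:,:2]-[.6058,.2303])@n
    k=(al>.005)&(al<.04)&(abs(la)<.032)&(D[:,2]>.06)&(D[:,2]<.1)&(I[:,0]>I[:,2]+15)
    x,e=cyl(D[k],.038,.6058,.187); print(fn,'roll y,z at x=.6058',x[:2],np.degrees(x[2]),k.sum(),e)
    k=(al>-.115)&(al<-.04)&(abs(la)<.015)&(D[:,2]>.04)&(D[:,2]<.07)&(I.min(1)>60)
    x,e=cyl(D[k],.009,.6058,.187); print(fn,'shaft y,z at x=.6058',x[:2],np.degrees(x[2]),k.sum(),e)
    k=(abs(al)<.2)&(abs(la)<.15)&(abs(D[:,2])<.01); print('table',np.median(D[k,2]))
E
```

```text
t6 roll y,z at x=.6058 [0.22978287 0.04947957] 10.018566723867178 267 0.001127544833876483
t6 shaft y,z at x=.6058 [0.225434   0.06522033] 9.112164982110494 142 0.002133496391075958
table -0.0006031885444552909
s6 roll y,z at x=.6058 [0.22811041 0.04973137] 12.60063081171619 104 0.0014669364315289893
s6 shaft y,z at x=.6058 [0.21479424 0.05715247] 10.053344269108194 110 0.002249910017662432
table -0.0008473509967497628
```

```bash

python3 - <<'E'
from h import *
a=np.array([.9826,.1857]); n=np.array([-.1857,.9826])
t=V('t6'); C=t.cloud(); D=C
la=(C[...,:2]-[.6058,.2303])@n; al=(C[...,:2]-[.6058,.2303])@a
m=(C[...,2]>.03)&(C[...,2]<.08)&(abs(la)<.03)&(al<-.03)&(al>-.115)
v,u=np.nonzero(m)
for row in np.unique(v):
    uu=u[v==row]; 
    if len(uu)<3: continue
    P=t.plane([(uu.mean(),row)],.051)[0]; print(row,uu.min(),uu.max(),'al %.1f la %.2f'%((P[:2]-[.6058,.2303])@a*1e3,(P[:2]-[.6058,.2303])@n*1e3),'z',np.median(C[row,uu,2]).round(4))
m=(C[...,2]>.06)&(C[...,2]<.1)&(abs(la)<.045)&(al>0)&(al<.045)
v,u=np.nonzero(m)
for row in np.unique(v):
    uu=u[v==row]
    print(row,uu.min(),uu.max(),len(uu))
# roll axis projected
print(t.proj([[.6058,.2303,.05],[.6058+.045*a[0],.2303+.045*a[1],.05],[.6058-.04*a[0],.2303-.04*a[1],.05]]))
E
```

```text
197 236 239 al -30.7 la -2.00 z 0.055
198 236 239 al -33.6 la -1.56 z 0.0559
199 236 239 al -36.4 la -1.13 z 0.0586
200 236 240 al -39.6 la -2.12 z 0.0567
201 235 240 al -42.2 la -0.25 z 0.0574
202 236 240 al -45.4 la -1.25 z 0.0577
203 236 240 al -48.3 la -0.81 z 0.0576
204 236 240 al -51.1 la -0.37 z 0.0592
205 236 240 al -54.0 la 0.06 z 0.0566
206 236 241 al -57.2 la -0.93 z 0.0566
207 236 241 al -60.0 la -0.49 z 0.0569
208 236 241 al -62.9 la -0.06 z 0.057
209 237 241 al -66.0 la -1.04 z 0.0587
210 237 241 al -68.9 la -0.61 z 0.0605
211 237 241 al -71.8 la -0.17 z 0.0576
212 237 242 al -74.9 la -1.16 z 0.059
213 237 242 al -77.8 la -0.72 z 0.0552
214 237 242 al -80.6 la -0.28 z 0.0572
215 237 242 al -83.5 la 0.16 z 0.057
216 238 242 al -86.6 la -0.83 z 0.0589
217 238 242 al -89.4 la -0.39 z 0.0566
218 238 242 al -92.3 la 0.05 z 0.0589
219 238 243 al -95.4 la -0.94 z 0.0591
220 238 243 al -98.2 la -0.50 z 0.0561
221 238 243 al -101.1 la -0.06 z 0.056
222 239 243 al -104.2 la -1.04 z 0.0562
223 239 243 al -107.0 la -0.60 z 0.0569
224 239 243 al -109.9 la -0.17 z 0.0566
225 239 244 al -113.0 la -1.14 z 0.0572
170 232 244 13
171 227 244 18
172 224 244 21
173 222 245 24
174 221 245 25
175 221 245 25
176 221 245 25
177 221 245 25
178 222 246 25
179 222 245 24
180 222 246 25
181 222 246 25
182 222 246 25
183 222 246 25
184 223 235 13
185 223 231 9
186 223 227 5
187 223 224 2
[[235.3330723  186.92345085]
 [233.09231425 172.04030518]
 [237.36578385 200.31165339]]
```

Emit:
arm_command(plan=[[0.015,0,0,0.008,0],[0.015,0,0,0.008,0],[0.015,0,0,0.008,0],[0.015,0,0,0.006,0],[0.015,0,0,0,0]])

```text
clock: 10.95
tool_pos: [0.4643, 0.2037, 0.0357]
eef_rot: [-0.066, 0.704, 0.066, 0.704]
contact_force: [0.9, 0.0, -0.3]
opening: 0.244
```

```bash

python3 - <<'E'
from st import *
E
```

```text
10.95 [0.4643 0.2037 0.0357] yaw 10.68 F [ 0.89  0.02 -0.27] M [ 0.035  0.054 -0.024] Ftool [ 0.27 -0.14  0.88] 0.244
```

Emit:
arm_command(plan=[[0.015,0,0,0.006,0],[0.015,0,0,0.006,0],[0.015,0,0,0.006,0],[0.015,0,0,0,0]])

```text
clock: 11.45
tool_pos: [0.482, 0.2072, 0.0357]
eef_rot: [-0.066, 0.704, 0.066, 0.704]
contact_force: [-0.3, 0.6, -0.4]
opening: 0.244
```

```bash

python3 - <<'E'
from st import *
E
```

```text
11.45 [0.482  0.2072 0.0357] yaw 10.69 F [-0.28  0.6  -0.36] M [0.055 0.077 0.003] Ftool [ 0.36  0.64 -0.16] 0.244
```

Emit:
arm_command(plan=[[0.015,0,0,0.006,0],[0.015,0,0,0.006,0],[0.015,0,0,0.006,0],[0.015,0,0,0.006,0],[0.015,0,0,0.006,0],[0.015,0,0,0,0]])

```text
clock: 12.2
tool_pos: [0.5114, 0.2127, 0.0357]
eef_rot: [-0.066, 0.704, 0.066, 0.704]
contact_force: [0.5, -0.3, -1.0]
opening: 0.241
```

```bash

python3 - <<'E'
from st import *
snap('top','t7');snap('side','s7')
a=cv2.imread('pics/s7.png')[110:210,230:390]; b=cv2.imread('pics/t7.png')[130:260,180:300]
a=cv2.resize(np.clip(a*1.6,0,255).astype('uint8'),(640,400),interpolation=cv2.INTER_CUBIC)
b=cv2.resize(np.clip(b*1.6,0,255).astype('uint8'),None,fx=3,fy=400/130,interpolation=cv2.INTER_CUBIC)
cv2.imwrite('pics/st7.png',cv2.resize(np.hstack([a,b]),None,fx=.8,fy=.8))
E
```

```text
12.2 [0.5114 0.2127 0.0357] yaw 10.69 F [ 0.46 -0.33 -0.96] M [ 0.045  0.013 -0.011] Ftool [ 0.96 -0.41  0.39] 0.241
```

View pics/st7.png

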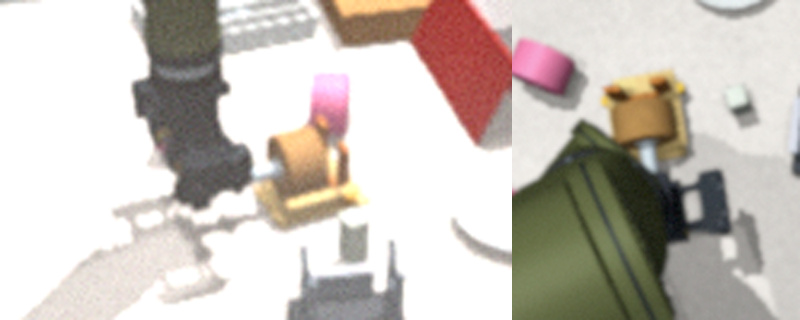

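Emit:
arm_command(plan=[[0.015,0,0,0.006,0],[0.015,0,0,0.006,0],[0.015,0,0,0.006,0],[0.015,0,0,0.006,0],[0.015,0,0,0.006,0],[0.015,0,0,0.006,0],[0.015,0,0,0,0]])

```text
clock: 13.18
tool_pos: [0.5468, 0.2193, 0.0357]
eef_rot: [-0.066, 0.704, 0.066, 0.704]
contact_force: [0.0, -0.2, -0.6]
opening: 0.243
```

Emit:
arm_command(plan=[[0.015,0,0,0.002,0],[0.015,0,0,0.002,0],[0.015,0,0,0.002,0],[0.015,0,0,0.002,0]])

```text
clock: 13.68
tool_pos: [0.5542, 0.2208, 0.0357]
eef_rot: [-0.066, 0.704, 0.066, 0.704]
contact_force: [0.1, -1.4, -1.7]
opening: 0.243
```

Emit:
arm_command(plan=[[0.015,0,0,0.002,0],[0.015,0,0,0.002,0]])

```text
clock: 13.92
tool_pos: [0.5571, 0.2213, 0.0356]
eef_rot: [-0.066, 0.705, 0.066, 0.703]
contact_force: [-2.0, -0.2, 0.0]
opening: 0.244
```

Emit:
arm_command(plan=[[0.015,0,0,0.0015,0],[0.015,0,0,0.0015,0],[0.015,0,0,0.0015,0],[0.015,0,0,0.0015,0],[0.015,0,0,0.0015,0]])

```text
clock: 14.55
tool_pos: [0.5655, 0.2229, 0.0357]
eef_rot: [-0.066, 0.704, 0.066, 0.704]
contact_force: [-1.7, 0.9, -1.7]
opening: 0.245
```

Emit:
arm_command(plan=[[0.015,0,0,0.001,0],[0.015,0,0,0.001,0]])

```text
clock: 14.8
tool_pos: [0.5674, 0.2233, 0.0357]
eef_rot: [-0.066, 0.704, 0.066, 0.704]
contact_force: [-1.5, 0.1, -0.5]
opening: 0.246
```

Emit:
arm_command(plan=[[0.015,0,0,0.001,0],[0.015,0,0,0,0]])

```text
clock: 15.05
tool_pos: [0.5685, 0.2235, 0.0357]
eef_rot: [-0.066, 0.704, 0.066, 0.704]
contact_force: [-1.6, -0.5, -1.1]
opening: 0.237
```

```bash

python3 - <<'E'
from st import *
goal(.572,.224)
E
```

```text
15.05 [0.5685 0.2235 0.0357] yaw 10.72 F [-1.57 -0.55 -1.11] M [0.043 0.218 0.005] Ftool [ 1.11 -0.25 -1.64] 0.237
tool delta [ 0.     -0.0002  0.0036]
```

Emit:
arm_command(plan=[[0.015,0,0,0.0006,0],[0.015,0,0,0,0]])

```text
clock: 15.3
tool_pos: [0.5689, 0.2235, 0.0357]
eef_rot: [-0.066, 0.704, 0.066, 0.704]
contact_force: [-0.7, 0.7, -2.6]
opening: 0.246
```

Emit:
arm_command(plan=[[0.015,0,0,0.0006,0],[0.015,0,0,0,0]])

```text
clock: 15.55
tool_pos: [0.5695, 0.2237, 0.0357]
eef_rot: [-0.066, 0.704, 0.066, 0.704]
contact_force: [-0.7, 0.1, -1.4]
opening: 0.244
```

Emit:
arm_command(plan=[[0.015,0,0,0.0006,0],[0.015,0,0,0,0]])

```text
clock: 15.8
tool_pos: [0.5701, 0.2238, 0.0357]
eef_rot: [-0.066, 0.704, 0.066, 0.704]
contact_force: [-1.3, 0.9, -1.0]
opening: 0.243
```

Going by one call at a time, so that I can stop at the contact.

Emit:
arm_command(plan=[[0.015,0,0,0.0006,0],[0.015,0,0,0.0004,0],[0.015,0,0,0,0]])

```text
clock: 16.18
tool_pos: [0.5711, 0.224, 0.0357]
eef_rot: [-0.066, 0.704, 0.066, 0.704]
contact_force: [-0.3, -0.5, -1.2]
opening: 0.243
```

Emit:
arm_command(plan=[[0.015,0,0,0.0006,0],[0.015,0,0,0.0004,0],[0.015,0,0,0,0]])

```text
clock: 16.55
tool_pos: [0.5719, 0.2241, 0.0356]
eef_rot: [-0.066, 0.704, 0.066, 0.704]
contact_force: [-2.0, -0.6, -1.5]
opening: 0.241
```

```bash

python3 - <<'E'
from st import *
snap('top','t8');snap('side','s8');snap('wrist','w8')
a=cv2.imread('pics/s8.png')[110:210,230:390]; b=cv2.imread('pics/t8.png')[130:260,180:300]
a=cv2.resize(np.clip(a*1.6,0,255).astype('uint8'),(640,400),interpolation=cv2.INTER_CUBIC)
b=cv2.resize(np.clip(b*1.6,0,255).astype('uint8'),None,fx=3,fy=400/130,interpolation=cv2.INTER_CUBIC)
cv2.imwrite('pics/st8.png',cv2.resize(np.hstack([a,b]),None,fx=.8,fy=.8))
E
```

```text
16.55 [0.5719 0.2241 0.0356] yaw 10.72 F [-1.99 -0.56 -1.5 ] M [-0.001  0.416  0.055] Ftool [ 1.5  -0.18 -2.06] 0.241
```

View pics/st8.png

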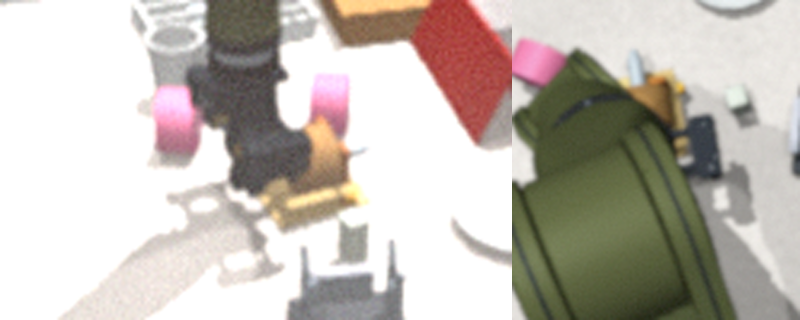

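Emit:
arm_command(plan=[[0.015,0,0,0.0004,0],[0.015,0,0,0,0]])

```text
clock: 16.95
tool_pos: [0.572, 0.2241, 0.0356]
eef_rot: [-0.066, 0.704, 0.066, 0.704]
contact_force: [-3.4, -0.1, -0.9]
opening: 0.243
```

```bash
python3 st.py
```

```text
16.95 [0.572  0.2241 0.0356] yaw 10.72 F [-3.37 -0.14 -0.9 ] M [-0.113  0.608  0.026] Ftool [ 0.91  0.49 -3.33] 0.243
```

Emit:
arm_command(plan=[[0.015,0,0,0.0003,0],[0.015,0,0,0.0003,0]])

```text
clock: 17.2
tool_pos: [0.572, 0.224, 0.0355]
eef_rot: [-0.066, 0.705, 0.066, 0.703]
contact_force: [-4.8, -1.1, 0.1]
opening: 0.243
```

```bash
python3 st.py
```

```text
17.2 [0.572  0.224  0.0355] yaw 10.73 F [-4.82 -1.1   0.09] M [-0.203  1.016  0.021] Ftool [-0.08 -0.19 -4.94] 0.243
```

Emit:
arm_command(plan=[[0.015,0,0,0,0]])

```text
clock: 17.32
tool_pos: [0.572, 0.224, 0.0355]
eef_rot: [-0.066, 0.705, 0.066, 0.703]
contact_force: [-4.7, -0.4, 0.1]
opening: 0.244
```

```bash
python3 st.py
```

```text
17.325 [0.572  0.224  0.0355] yaw 10.73 F [-4.7  -0.43  0.1 ] M [-0.227  1.048  0.073] Ftool [-0.09  0.45 -4.69] 0.244
```

Emit:
arm_command(plan=[[0.015,0,0,0.0004,0],[0.015,0,0,0.0003,0],[0.015,0,0,0,0]])

```text
clock: 17.7
tool_pos: [0.5721, 0.224, 0.0354]
eef_rot: [-0.067, 0.705, 0.066, 0.703]
contact_force: [-6.1, -1.7, 0.7]
opening: 0.235
```

```bash
python3 st.py
```

```text
17.7 [0.5721 0.224  0.0354] yaw 10.74 F [-6.13 -1.71  0.69] M [-0.219  1.233  0.008] Ftool [-0.67 -0.54 -6.34] 0.235
```

Emit:
arm_command(plan=[[0.015,0,0,0.0004,0],[0.015,0,0,0.0003,0],[0.015,0,0,0,0],[0.015,0,0,0,0]])

```text
clock: 18.2
tool_pos: [0.5721, 0.2239, 0.0353]
eef_rot: [-0.067, 0.706, 0.066, 0.702]
contact_force: [-7.3, -2.2, 1.6]
opening: 0.243
```

```bash
python3 st.py
```

```text
18.2 [0.5721 0.2239 0.0353] yaw 10.75 F [-7.32 -2.21  1.56] M [-0.253  1.427  0.082] Ftool [-1.52 -0.8  -7.61] 0.243
```

Emit:
arm_command(plan=[[0.015,0,0,0.0002,0],[0.015,0,0,0,0],[0.015,0,0,0,0],[0.015,0,0,0,0],[0.015,0,0,0,0],[0.015,0,0,0,0],[0.015,0,0,0,0],[0.015,0,0,0,0],[0.015,0,0,0,0],[0.015,0,0,0,0]])

```text
clock: 19.45
tool_pos: [0.5721, 0.2239, 0.0354]
eef_rot: [-0.067, 0.706, 0.066, 0.702]
contact_force: [-7.1, -2.4, 1.8]
opening: 0.243
```

```bash
python3 st.py
```

```text
19.45 [0.5721 0.2239 0.0354] yaw 10.75 F [-7.07 -2.45  1.8 ] M [-0.249  1.541  0.082] Ftool [-1.76 -1.09 -7.41] 0.243
```

Emit:
arm_command(plan=[[0.015,0,0,-0.001,0],[0.015,0,0,-0.0015,0],[0.015,0,0,-0.001,0],[0.015,0,0,0,0],[0.015,-0.001,0,0,0],[0.015,-0.002,0,0,0],[0.015,-0.003,0,0,0],[0.015,-0.004,0,0,0],[0.015,-0.004,0,0,0],[0.015,-0.002,0,0,0],[0.015,0,0,0,0]])

```text
clock: 20.82
tool_pos: [0.5713, 0.224, 0.0519]
eef_rot: [-0.066, 0.704, 0.066, 0.704]
contact_force: [0.1, 0.5, -2.5]
opening: 0.243
```

```bash

python3 - <<'E'
from st import *
snap('top','t9');snap('side','s9');snap('wrist','w9')
a=cv2.imread('pics/s9.png')[110:210,230:390]; b=cv2.imread('pics/w9.png')[220:400,200:440]
a=cv2.resize(np.clip(a*1.6,0,255).astype('uint8'),(480,300),interpolation=cv2.INTER_CUBIC)
b=cv2.resize(np.clip(b*1.6,0,255).astype('uint8'),(320,300),interpolation=cv2.INTER_CUBIC)
cv2.imwrite('pics/st9.png',np.hstack([a,b]))
E
```

```text
20.825 [0.5713 0.224  0.0519] yaw 10.72 F [ 0.08  0.46 -2.55] M [-0.023  0.163 -0.054] Ftool [2.55 0.44 0.16] 0.243
```

View pics/st9.png

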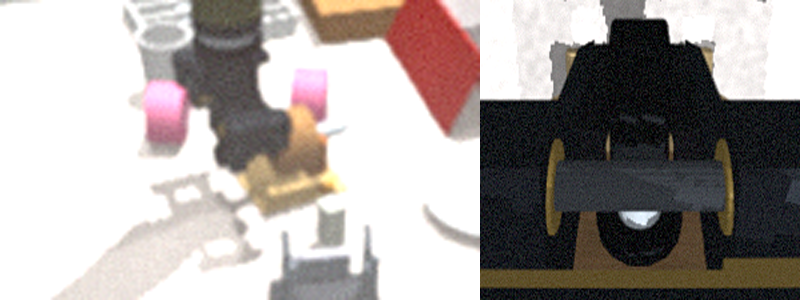

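Emit:
arm_command(plan=[[0.015,-0.004,0,0,0],[0.015,-0.008,0,0,0],[0.015,-0.012,0,0,0],[0.015,-0.016,0,0,0],[0.015,-0.02,0,0,0],[0.015,-0.02,0,0,0],[0.015,-0.018,0,0,0],[0.015,-0.014,0,0,0],[0.015,-0.008,0,0,0],[0.015,-0.004,0,0,0],[0.015,0,0,0,0],[0.015,0,0,0,0]])

```text
clock: 22.48
tool_pos: [0.5708, 0.2238, 0.1751]
eef_rot: [-0.066, 0.704, 0.066, 0.704]
contact_force: [-0.6, 0.4, -3.0]
opening: 0.247
```

```bash

python3 - <<'E'
from st import *
snap('top','t10');snap('side','s10');snap('wrist','w10')
a=cv2.imread('pics/s10.png')[90:210,230:422]; b=cv2.imread('pics/w10.png')[220:400,200:440]
a=cv2.resize(np.clip(a*1.6,0,255).astype('uint8'),(480,300),interpolation=cv2.INTER_CUBIC)
b=cv2.resize(np.clip(b*1.6,0,255).astype('uint8'),(320,300),interpolation=cv2.INTER_CUBIC)
cv2.imwrite('pics/st10.png',np.hstack([a,b]))
t=V('s10');C=t.cloud().reshape(-1,3);I=t.im.reshape(-1,3).astype(int)
q=(C-s['tool_pos'])@T
for lo,hi in ((.05,.06),(.06,.07),(.07,.08),(.08,.09),(.09,.1),(.1,.11),(.11,.12),(.12,.13),(.13,.14),(.14,.15)):
    k=(q[:,2]>lo)&(q[:,2]<hi)&(abs(q[:,1])<.05)&(abs(q[:,0]+.015)<.06); P=q[k]
    if len(P): print(lo,len(P),'x',P[:,0].min().round(4),P[:,0].max().round(4),'y',P[:,1].min().round(4),P[:,1].max().round(4),I[k].mean(0).astype(int))
E
```

```text
22.475 [0.5708 0.2238 0.1751] yaw 10.72 F [-0.57  0.4  -2.96] M [-0.018  0.142 -0.003] Ftool [ 2.96  0.5  -0.48] 0.247
0.05 81 x -0.0321 0.0259 y -0.0429 0.0176 [92 78 67]
0.06 45 x -0.0419 0.0197 y -0.0434 -0.0225 [101  79  63]
0.07 60 x -0.0511 0.016 y -0.0434 0.0032 [118  90  68]
0.08 70 x -0.0517 0.0114 y -0.0431 0.0105 [123  94  70]
0.09 49 x -0.0506 0.0181 y -0.0417 0.0034 [138 109  93]
0.1 1 x -0.0196 -0.0196 y -0.0103 -0.0103 [139 134 131]
0.11 13 x -0.0257 -0.0088 y -0.0137 -0.0004 [143 147 149]
0.12 17 x -0.0229 -0.007 y -0.0124 0.0006 [139 141 144]
0.13 14 x -0.0234 -0.0081 y -0.0135 -0.0026 [136 138 141]
0.14 8 x -0.021 -0.0075 y -0.0103 -0.0048 [123 121 122]
```

View pics/st10.png

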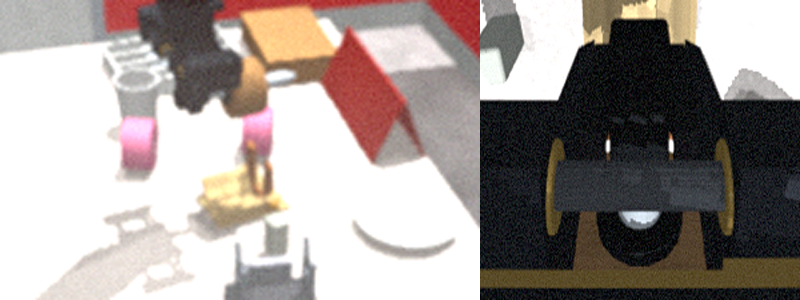

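Emit:
arm_command(plan=[[0.015,0,-0.01,-0.003,0],[0.015,0,-0.022,-0.0065,0],[0.015,0,-0.03,-0.0089,0],[0.015,0,-0.033,-0.0098,0],[0.015,0,-0.033,-0.0098,0],[0.015,0,-0.033,-0.0098,0],[0.015,0,-0.028,-0.0083,0],[0.015,0,-0.018,-0.0053,0],[0.015,0,-0.01,-0.003,0],[0.015,0,0,0,0.05],[0.015,0,0,0,0.09]])

```text
clock: 24.0
tool_pos: [0.5484, 0.0004, 0.1758]
eef_rot: [-0.015, 0.707, 0.016, 0.707]
contact_force: [-0.3, 0.3, -2.8]
opening: 0.243
```

Emit:
arm_command(plan=[[0.015,0,0,0,0.09],[0.015,0,0,0,0.05],[0.015,0,0,0,0],[0.015,0,0,0,0]])

```text
clock: 24.5
tool_pos: [0.5483, -0.0008, 0.1757]
eef_rot: [0.033, 0.706, -0.032, 0.706]
contact_force: [-1.0, 0.2, -3.0]
opening: 0.245
```

```bash

python3 - <<'E'
from st import *
goal(.5479,-.0014,.0652)
snap('top','t11');snap('side','s11');snap('wrist','w11')
a=cv2.imread('pics/s11.png')[110:260,260:500]; b=cv2.imread('pics/t11.png')[130:250,260:390]
a=cv2.resize(np.clip(a*1.6,0,255).astype('uint8'),(480,300),interpolation=cv2.INTER_CUBIC)
b=cv2.resize(np.clip(b*1.6,0,255).astype('uint8'),(320,300),interpolation=cv2.INTER_CUBIC)
cv2.imwrite('pics/st11.png',np.hstack([a,b]))
E
```

```text
24.5 [ 0.5483 -0.0008  0.1757] yaw -5.27 F [-1.02  0.24 -2.98] M [ 0.016  0.165 -0.016] Ftool [ 2.98  0.14 -1.04] 0.245
tool delta [ 0.1105 -0.0007 -0.0003]
```

View pics/st11.png

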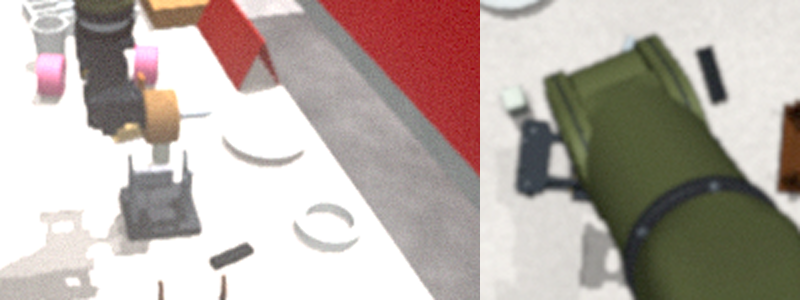

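Emit:
arm_command(plan=[[0.015,0.006,-0.0006,0,0],[0.015,0.012,0,0,0],[0.015,0.014,0,0,0],[0.015,0.012,0,0,0],[0.015,0.008,0,0,0],[0.015,0.006,0,0,0],[0.015,0.005,0,0,0],[0.015,0,0,0,0]])

```text
clock: 25.65
tool_pos: [0.5481, -0.0018, 0.1125]
eef_rot: [0.033, 0.706, -0.033, 0.706]
contact_force: [-0.1, -0.8, -1.8]
opening: 0.241
```

```bash

python3 - <<'E'
from st import *
goal(.5479,-.0014,.0652)
snap('top','t12');snap('side','s12');snap('wrist','w12')
a=cv2.imread('pics/s12.png')[150:240,290:434]; b=cv2.imread('pics/w12.png')[220:400,200:440]
a=cv2.resize(np.clip(a*1.6,0,255).astype('uint8'),(480,300),interpolation=cv2.INTER_CUBIC)
b=cv2.resize(np.clip(b*1.6,0,255).astype('uint8'),(320,300),interpolation=cv2.INTER_CUBIC)
cv2.imwrite('pics/st12.png',np.hstack([a,b]))
E
```

```text
25.65 [ 0.5481 -0.0018  0.1125] yaw -5.32 F [-0.07 -0.82 -1.84] M [0.03  0.126 0.034] Ftool [ 1.84 -0.83  0.01] 0.241
tool delta [ 0.0473  0.0004 -0.0002]
```

View pics/st12.png

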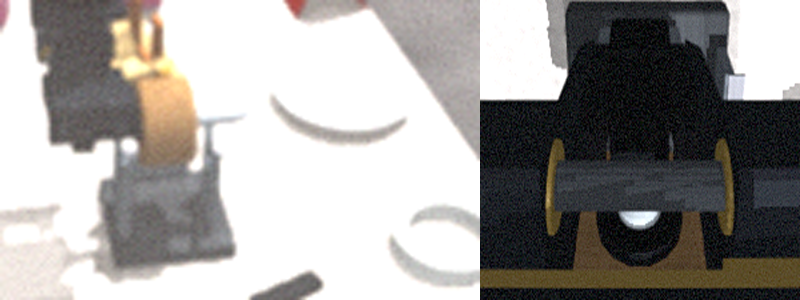

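Emit:
arm_command(plan=[[0.015,0.005,0.0003,0,0],[0.015,0.006,0,0,0],[0.015,0.006,0,0,0],[0.015,0.006,0,0,0],[0.015,0.005,0,0,0],[0.015,0,0,0,0]])

```text
clock: 26.55
tool_pos: [0.5479, -0.0015, 0.0842]
eef_rot: [0.033, 0.707, -0.033, 0.706]
contact_force: [-0.5, -0.4, -2.6]
opening: 0.243
```

```bash

python3 - <<'E'
from st import *
goal(.5479,-.0014,.0652)
E
```

```text
26.55 [ 0.5479 -0.0015  0.0842] yaw -5.32 F [-0.53 -0.37 -2.6 ] M [ 0.006  0.175 -0.009] Ftool [ 2.6  -0.41 -0.49] 0.243
tool delta [0.019  0.0001 0.    ]
```

Emit:
arm_command(plan=[[0.015,0.004,0,0,0],[0.015,0.004,0,0,0],[0.015,0.003,0,0,0],[0.015,0.002,0,0,0],[0.015,0,0,0,0]])

```text
clock: 27.18
tool_pos: [0.5481, -0.0015, 0.0716]
eef_rot: [0.033, 0.706, -0.033, 0.706]
contact_force: [-0.2, 0.2, -1.5]
opening: 0.241
```

Emit:
arm_command(plan=[[0.015,0.0015,0,0,0],[0.015,0.0015,0,0,0],[0.015,0,0,0,0]])

```text
clock: 27.55
tool_pos: [0.5481, -0.0015, 0.0686]
eef_rot: [0.033, 0.706, -0.033, 0.706]
contact_force: [1.1, -0.2, -2.8]
opening: 0.242
```

```bash

python3 - <<'E'
from st import *
goal(.5479,-.0014,.0652)
E
```

```text
27.55 [ 0.5481 -0.0015  0.0686] yaw -5.33 F [ 1.11 -0.21 -2.77] M [ 0.001  0.193 -0.052] Ftool [ 2.77 -0.11  1.13] 0.242
tool delta [ 0.0034  0.0001 -0.0002]
```

Emit:
arm_command(plan=[[0.015,0.001,0,0,0],[0.015,0.001,0,0,0],[0.015,0,0,0,0]])

```text
clock: 27.92
tool_pos: [0.5481, -0.0015, 0.0666]
eef_rot: [0.033, 0.706, -0.033, 0.706]
contact_force: [-0.2, -1.2, -2.2]
opening: 0.239
```

Emit:
arm_command(plan=[[0.015,0.0007,0,0,0],[0.015,0,0,0,0]])

```text
clock: 28.18
tool_pos: [0.5482, -0.0015, 0.066]
eef_rot: [0.033, 0.706, -0.033, 0.706]
contact_force: [0.4, 0.2, -1.9]
opening: 0.24
```

Emit:
arm_command(plan=[[0.015,0.0006,0,0,0],[0.015,0,0,0,0]])

```text
clock: 28.42
tool_pos: [0.5482, -0.0015, 0.0655]
eef_rot: [0.033, 0.706, -0.033, 0.706]
contact_force: [-0.6, 0.3, -1.7]
opening: 0.244
```

Emit:
arm_command(plan=[[0.015,0.0005,0,0,0],[0.015,0,0,0,0]])

```text
clock: 28.68
tool_pos: [0.5482, -0.0015, 0.0651]
eef_rot: [0.033, 0.706, -0.033, 0.706]
contact_force: [-0.9, -0.3, 0.8]
opening: 0.24
```

```bash
python3 st.py
```

```text
28.675 [ 0.5482 -0.0015  0.0651] yaw -5.32 F [-0.94 -0.31  0.85] M [0.02  0.125 0.003] Ftool [-0.85 -0.4  -0.91] 0.24
```

Emit:
arm_command(plan=[[0.015,0.0005,0,0,0],[0.015,0,0,0,0]])

```text
clock: 28.92
tool_pos: [0.5483, -0.0015, 0.0648]
eef_rot: [0.033, 0.706, -0.033, 0.706]
contact_force: [-1.8, -0.9, 4.5]
opening: 0.248
```

```bash
python3 st.py
```

```text
28.925 [ 0.5483 -0.0015  0.0648] yaw -5.33 F [-1.8  -0.91  4.53] M [ 0.011  0.313 -0.027] Ftool [-4.53 -1.08 -1.71] 0.248
```

Emit:
arm_command(plan=[[0.015,-0.0004,0,0,0],[0.03,0,0,0,0],[0.04,0,0,0,0],[0.055,0,0,0,0],[0.055,0,0,0,0],[0.055,0,0,0,0]])

```text
clock: 29.68
tool_pos: [0.5482, -0.0015, 0.0648]
eef_rot: [0.033, 0.706, -0.033, 0.706]
contact_force: [-0.4, -0.9, -0.4]
opening: 0.624
```

```bash

python3 - <<'E'
from st import *
snap('top','t13');snap('side','s13');snap('wrist','w13')
a=cv2.imread('pics/s13.png')[150:240,290:434]; b=cv2.imread('pics/w13.png')[220:400,200:440]
a=cv2.resize(np.clip(a*1.6,0,255).astype('uint8'),(480,300),interpolation=cv2.INTER_CUBIC)
b=cv2.resize(np.clip(b*1.6,0,255).astype('uint8'),(320,300),interpolation=cv2.INTER_CUBIC)
cv2.imwrite('pics/st13.png',np.hstack([a,b]))
E
```

```text
29.675 [ 0.5482 -0.0015  0.0648] yaw -5.33 F [-0.35 -0.95 -0.39] M [ 0.062 -0.    -0.045] Ftool [ 0.39 -0.98 -0.26] 0.624
```

View pics/st13.png

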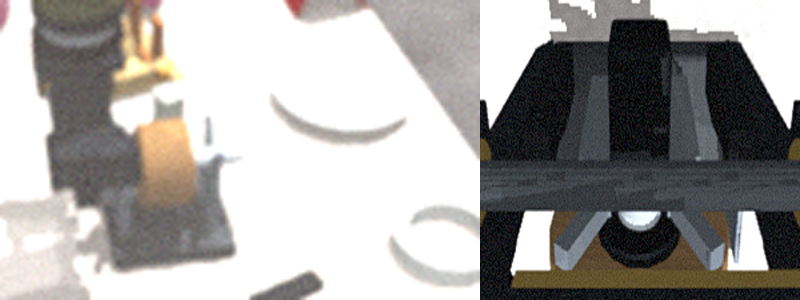

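Released cleanly and seated; raising straight up (jaws wide of the handle) and inspecting.

Emit:
arm_command(plan=[[0.055,-0.005,0,0,0],[0.055,-0.015,0,0,0],[0.055,-0.025,0,0,0],[0.055,-0.035,0,0,0],[0.055,-0.035,0,0,0],[0.055,-0.035,0,0,0],[0.055,-0.015,0,0,0],[0.055,-0.005,0,0,0],[0.055,0,0,0,0],[0.055,0,0,0,0]])

```text
clock: 31.08
tool_pos: [0.5474, -0.0016, 0.2336]
eef_rot: [0.033, 0.707, -0.033, 0.705]
contact_force: [-0.3, -0.0, -0.4]
opening: 0.625
```

```bash

python3 - <<'E'
from st import *
snap('wrist','w14');snap('side','s14')
a=cv2.imread('pics/s14.png')[150:240,290:434]; b=cv2.imread('pics/w14.png')[80:340,180:460]
a=cv2.resize(np.clip(a*1.6,0,255).astype('uint8'),(400,250),interpolation=cv2.INTER_CUBIC)
b=cv2.resize(np.clip(b*1.6,0,255).astype('uint8'),(400,371),interpolation=cv2.INTER_CUBIC)
cv2.imwrite('pics/st14.png',np.hstack([cv2.copyMakeBorder(a,0,121,0,0,cv2.BORDER_CONSTANT),b]))
t=V('w14');C=t.cloud().reshape(-1,3);I=t.im.reshape(-1,3).astype(int)
dr=np.array([.99566,-.09305]);n=np.array([.09305,.99566]);o=np.array([.5991,-.0062])
al=(C[:,:2]-o)@dr*1e3;la=(C[:,:2]-o)@n*1e3;z=C[:,2]*1e3
for b in list(range(-80,110,5)):
    k=(abs(al-b)<2.5)&(abs(la)<45)&(z>76)&(z<130)
    if k.sum()>3: 
        kk=k&(abs(la)<12)
        print(b,k.sum(),'la %.1f..%.1f'%(la[k].min(),la[k].max()),'z max %.1f ctr med %.1f'%(z[k].max(),np.median(z[kk]) if kk.any() else 0),I[kk].mean(0).astype(int) if kk.any() else '')
E
```

```text
31.075 [ 0.5474 -0.0016  0.2336] yaw -5.32 F [-0.32 -0.   -0.45] M [-0.034  0.015  0.008] Ftool [ 0.45 -0.03 -0.32] 0.625
-70 153 la -10.8..10.7 z max 95.3 ctr med 91.7 [20 21 23]
-65 109 la -10.5..10.4 z max 95.3 ctr med 93.2 [30 32 35]
-60 109 la -10.6..10.4 z max 94.9 ctr med 92.9 [30 32 35]
-55 108 la -10.6..10.5 z max 94.6 ctr med 93.1 [29 31 34]
-50 105 la -10.7..10.5 z max 95.2 ctr med 93.1 [28 30 33]
-45 96 la -10.7..10.6 z max 94.6 ctr med 93.0 [28 29 32]
-40 108 la -10.8..10.7 z max 95.4 ctr med 92.9 [24 27 29]
-35 103 la -10.8..10.7 z max 94.6 ctr med 93.2 [24 26 28]
-30 94 la -10.9..10.8 z max 94.6 ctr med 92.7 [28 30 33]
-25 54 la -8.8..8.7 z max 92.9 ctr med 91.1 [118 125 131]
-20 398 la -29.3..29.3 z max 111.6 ctr med 89.6 [113 120 126]
-15 255 la -28.4..29.3 z max 112.1 ctr med 90.2 [118 125 131]
-10 81 la -26.4..28.4 z max 110.2 ctr med 90.0 [109 116 122]
-5 271 la -16.7..17.8 z max 101.2 ctr med 95.2 [14 15 17]
0 902 la -37.6..36.7 z max 118.9 ctr med 109.0 [62 48 33]
5 307 la -38.0..37.7 z max 119.5 ctr med 117.4 [121  95  66]
10 291 la -38.1..36.0 z max 119.7 ctr 
[... 210 characters left out ...]
30 283 la -37.6..37.5 z max 119.0 ctr med 117.4 [122  95  66]
35 275 la -38.0..37.9 z max 118.9 ctr med 117.0 [119  93  65]
40 267 la -36.1..35.9 z max 119.1 ctr med 117.3 [116  91  63]
45 80 la -34.7..34.5 z max 118.4 ctr med 117.1 [125 113 103]
60 138 la -28.6..28.5 z max 111.9 ctr med 0.0 
65 239 la -28.8..28.7 z max 111.7 ctr med 90.3 [145 153 161]
70 121 la -28.8..28.7 z max 111.6 ctr med 89.7 [147 154 161]
75 58 la -8.9..8.7 z max 92.5 ctr med 90.0 [150 158 166]
80 60 la -8.9..8.7 z max 92.4 ctr med 89.7 [150 158 166]
85 40 la -9.0..8.8 z max 92.5 ctr med 89.5 [149 157 164]
90 23 la -5.4..5.2 z max 89.6 ctr med 88.0 [153 162 169]
95 14 la -4.2..4.1 z max 86.8 ctr med 86.2 [156 164 172]
```

View pics/st14.png

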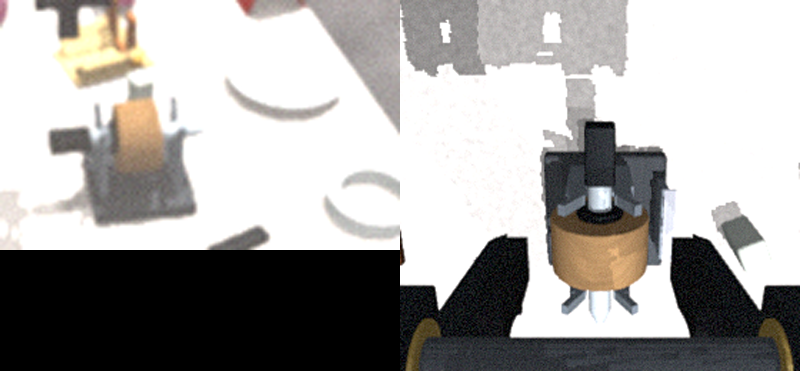

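```bash

python3 - <<'E'
from st import *
snap('top','t15')
a,b=V('side0').im.astype(int),V('s14').im.astype(int)
for n,(u,v) in dict(seal=(340,185),stick=(376,238),ink=(358,370),cup=(285,130)).items():
    w=(slice(v-18,v+18),slice(u-14,u+14)); print(n,abs(a[w]-b[w]).mean().round(1))
r.finish_job(); print(r.get_state()['clock'])
E
```

```text
31.175 [ 0.5476 -0.0015  0.2338] yaw -5.32 F [ 1.18 -0.18  0.23] M [0.012 0.032 0.034] Ftool [-0.23 -0.07  1.19] 0.622
seal 19.6
stick 8.4
ink 5.7
cup 8.8
the job is handed in; nothing more can be done
the job is handed in; nothing more can be done
```

The job was handed in at about 31 s of the 72 s. I threaded the spindle through the roll and pressed it home. I then lifted the roll out on the spindle, lowered it into the dispenser and let go.

- **Push:** measured at about 7.5 N along the spindle for 1.25 s, with about ±1 N of sensor noise. That is a little under the 8 N asked for, but above 5 N and well below 15 N.
- **Lift:** the roll came out of the cradle right behind the collar, and no contact with the gripper showed. The wrist moved it to the dispenser with about 3 N of load, which fits the weights given.
- **Lowering:** the spindle met the notch bottoms at the expected height. The reading was about 4.5 N upward, roughly 7 N on the dispenser once the load is counted.
- **Last wrist view, after letting go:**
  - The collar face is within about 1 mm of the seat along x and 0.5 mm across.
  - The axis is 80 mm up and level.
  - The roll's centre is about 23 mm beyond the seat.
  - The handle is outside the uprights and the gripper is about 17 cm above, touching nothing.
- **Disagreements:** the wrist camera read the table about 2 mm too high, and I allowed for that. Side- and top-camera cylinder fits of the thin shaft at the cradle were unusable, so I checked alignment with the shaft's centreline in the top view instead. It agreed with the roll's axis within about 0.5 mm.
- **Bystanders:** comparing side pictures from before and after, the cup, ink stick and bottle hardly changed. The seal's patch changed more, and I take that to be the roll and shaft now lying in that patch. In the last pictures the seal appears upright, but I did not re-measure its position.

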